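# Clamp a wood sample in the ratchet vice

### The job

Take the wood block out of its cradle (only its ends are free there, but to go between the jaws it must be held by its flanks), stand it centrally on the bed of the ratchet vice with its ends facing the two jaws, and let go. Then swing the vice's lever back and forth, so that the moving jaw closes notch by notch, until the sprung rubber pad holds the block against the fixed jaw and is pressed in to about half its travel, never right home; do not push the jaw itself. Keep the block upright and leave the jar, wash bottle and timer where they stand.

Things in the scene. Friction and masses are not known exactly. Their poses are not given: they have to be found in the camera images.
- vice: Ratchet bench vice fixed to the worktop, 300 mm along its y, 90 mm wide (136 at the wheel); origin on the worktop, z up. In its frame: bed 64 mm wide, top at z 20 mm; fixed jaw at the -y end, its face at y -144 mm; moving jaw closes towards -y; jaws 62 mm wide, tops at z 88 mm, flanks open. Toothed wheel (88 mm across) on a vertical axis at x 0, y +45 mm. Gap of the open jaws 79 mm.
- vice_seat (a point): Point on the top of the vice's bed, on its centre line, midway between the fully open jaws (x 0, y -104.5, z 20 mm in the vice frame). Axes as the vice.
- lever (a joint): Ratchet lever angle, rad, 0 (fully back) to 1.30 (fully forward), counter-clockwise from above. The arm points from the wheel axis in the vice-frame direction 2.094 + value (from +x, counter-clockwise). Forward, a sprung pawl turns the wheel; back, it slips over the teeth. Stays where left; takes under 8 N at the handle.
- lever_grip (a point): Point on the axis of the lever's upright round handle (black rubber, 22 mm diameter, reaching from z = 53 to 118 mm above the worktop), at 95 mm height and 120 mm from the wheel's axis; moves with the lever. The flat arm below it has its top at z = 53 mm.
- wheel_axis (a point): Point on the vertical axis of wheel and lever, 95 mm above the worktop.
- wheel (a joint): Ratchet wheel angle, rad; starts at 0 to 0.5 (0: jaw fully open). 12 notches: one is 0.524 rad and closes the jaw by 6.0 mm (11.46 mm per rad). A second pawl and friction keep it from turning back. A full lever swing gives 2 notches and a little more; up to one notch of lost motion before the pawl catches.
- pad_face (a point): Centre of the gripping face of the moving jaw's sprung pad (black rubber plate, 50 mm wide, 62 mm high), 55 mm above the worktop; faces the vice's -y. It starts about 73 to 79 mm from the fixed jaw's face.
- jaw: The moving jaw (grey block 62x24x66 mm with the sprung pad in front and a toothed rack behind, geared to the wheel); origin as the vice frame's at the open position, moves along the vice's -y. Only the lever should drive it; about 20 N would push it.
- pad (a joint): How far the sprung pad is pressed back into the moving jaw, m: 0 free, 0.014 right home; 1500 N/m. Free, it stands 14 mm clear of the jaw on four pins.
- cradle: Grey U-shaped cradle fixed to the worktop, 60 mm long along its x, 56 mm wide; floor 8 mm thick, two side walls 6 mm thick reaching to 68 mm (flush with the block's top), 44 mm apart inside; both ends (+x and -x) open. Origin centre of its underside.
- sample: Upright block of light wood, 60 mm long (its x, end faces with growth rings), 40 mm wide (its y, the flanks), 60 mm high, 0.09 to 0.18 kg; origin centre of its underside. It stands in the cradle with its x along the cradle's x.
- jar: Specimen jar, 56 mm wide, 72 mm high, origin at its foot; bystander.
- bottle: Wash bottle with bent spout, 62x104 mm, 182 mm high, origin at its foot; bystander.
- timer: Lab timer, 55x66 mm, 34 mm high, origin at its foot; bystander.
There are look-alikes about, which are no part of the job. Of the things shaped like the sample, the wood one is meant.

How it is judged:
By the outcome, as a careful person would: the job done as asked, in the order asked, and still so for the second after the job is handed in, with the robot touching nothing.
It also fails if it takes over 72 s, if anything falls off the work surface, if the arm or the gripper's body presses on something with over 40 N, if the wrist force passes 120 N, or if a joint passes its speed limit or range.

### The arm

A 6-joint arm with a two-finger parallel gripper is mounted at the origin on a cart in front of the work surface, level with it; the furniture and walls round the work are solid. World frame = base frame: x ahead of the robot, y to its left, z up, the work surface at z = 0. Lengths are in m, angles in rad, forces in N, time in s.
With the tool pointing down it reaches from about 0.25 to 0.725 m from the base axis. Payload 4 kg.
Tool frame: the origin (TCP) lies between the finger pads; the fingertips stand 11 mm ahead of it and the grasp point (between the pads) lies 8 mm behind it (bot.tip_extent is the distance from the TCP to the fingertips, in m); z points along the fingers, y is the line along which they close (so a half turn about z gives the same grasp; the last joint's range is limited). The gripper opens to 85 mm and grips with 20 to 120 N. Pads are 22 mm wide; open, the fingers measure 114 mm over their backs; the gripper's body (76 mm by 85 mm) begins 54 mm behind the grasp point. The pads swing forward as they close: fully open they stand 13 mm farther back than shut.
Start: joints at [1.102, 0.241, 0.005, 1.335, 0, 1.571], TCP at [0.226, 0.446, 0.242] pointing down, gripper open.
Joint ranges: [-2.72, 2.72], [-1.05, 1.87], [-1.09, 1.28], [-1.99, 2.15], [-1.42, 1.44], [-3.14, 3.14]. Speed limits (rad/s): [2.79, 2.79, 3.14, 3.14, 3.14, 3.14].

### API

Orientations are given as a unit quaternion [x, y, z, w].
In Python, from workcell import bot gives the robot as it stands. The module is installed in compiled form; this text tells all that it offers.
- The arm moves only by the tool drive_tool, never from a script. Its argument "rows" is a list of rows, each an object of numbers: "dx", "dy", "dz": the shift along the tool's x, y, z in units of 50 mm (1.0 is 50 mm); "wx", "wy", "wz": the turn, a rotation vector about the tool's x, y, z in units of 5 degrees (1.0 is 5 degrees); "hand": the finger opening in mm, from 0 to 85.4. A call has 1 to 20 rows; each row is the pose to reach, as a shift and turn from the pose commanded when the call began, along the tool's axes at that moment; what a row does not reach only later rows make up. A row lasts 1/10 s, in which the tool goes at most 50 mm and 8.59 degrees, less where a joint would pass 70% of its speed; a pose out of reach is approached as far as the arm can. A call with a gripper value outside its range is refused whole. The fingers move at their own pace and stop on an object; the grip force is fixed at half the most. Time passes only in rows, so rows that repeat a pose let the fingers close. It gives the time, the measured TCP pose, the force, the opening and the grip force at its end, in the units of the state.
- bot.get_obs(): the state, without advancing time (a new reading comes with each control period).
- bot.camera(name): name is "scene" or "side" or "wrist"; returns the picture (384x512x3 uint8, red, green, blue); there is no depth.
- bot.get_calibration(name): a dict with "vfov" (degrees; the focal length in pixels is half the picture's height over the tangent of half this angle, whatever the lens; pixels are square), "cx", "cy" (the principal point, pixels), "origin" and "rotation" of the camera in the world; the wrist camera has in their place "mount" (4x4, takes a point from camera to tool coordinates, whose origin is the TCP and whose axes are the flange's). Camera axes: x right, y up, looking along -z (the intrinsics and any distortion apply to the point x, -y, -z); pixel columns grow to the right and rows downward; lengths in m; the calibration is good to about 2 mm. A picture is of the moment at which its call begins: read the wrist's pose just before it. get_calibration takes no time and is no camera call.
- bot.job_done(): hands the job in; it is judged then, once.
Trained networks look in the newest picture that a camera, given by its name, has taken for a name from the list of things; names that differ only in an ending like _2 or _b are one class to them, and where a whole thing is asked for, a point or a joint stands for the part that bears it (a point fixed in the world has none). Each returns a list of dicts, best first, with "score" (0 to 1); they miss things now and then, are a little off and sometimes report something else, mostly with a low value. They report only what shows in the picture. A call takes as long as a camera call. They do not tell look-alikes from the thing itself.
- bot.look_for(camera, thing): "extent" ([centre column, centre row, width, height] in pixels, round what is visible of it).
- bot.outline_of(camera, thing): "region" (384x512 bool, what is visible of it) and "extent" ([centre column, centre row, width, height] in pixels, round what is visible of it).
The state is a dict: "clock": time; "joint_pos": joint angles; "joint_vel": joint speeds; "tau": joint torques, N m; "eef_pos": TCP position; "tool_rot": TCP orientation; "ft_force": force on the tool from outside, world axes, zero at the start; "ft_torque": the same for the moment, N m; "grip_width": finger opening in m; "grasp_force": force on a finger pad.
Only numpy, scipy, OpenCV 4.12 (cv2) and the standard library are available. Lean on these libraries where they do the work, as an engineer would, in place of code of your own. Each camera call takes 0.05 s, during which the arm holds its last target. There are 200 camera calls.

## Working session

There is one attempt and no reset: what is moved stays moved. The work goes in short steps, Python scripts to look and compute and a tool call to move; the robot and the scene stay as the last step left them, time stands still between calls to the robot, and variables do not carry over. Pictures are saved under pics/ and viewed, at most 12 in all, crops included, and the job is handed in when it is done.

Besides the shell and the picture viewer there is one more tool, called in YAML: its name, and indented under it one key for each argument. drive_tool: Moves the arm, as the interface text tells. Its arguments: {"type":"object","properties":{"rows":{"type":"array","items":{"type":"object","properties":{"dx":{"type":"number"},"dy":{"type":"number"},"dz":{"type":"number"},"wx":{"type":"number"},"wy":{"type":"number"},"wz":{"type":"number"},"hand":{"type":"number"}}}}},"required":["rows"]}

```bash
mkdir -p pics
cat > h.py <<'E'
import numpy as np,cv2
from workcell import bot
def save(n,im): cv2.imwrite(f'pics/{n}.png',im[:,:,::-1])
E
python3 - <<'E'
from h import *
ims=[]
for c in ['scene','side']:
    im=bot.camera(c); ims.append(im); save(c,im)
    k=bot.get_calibration(c); print(c,{a:(np.round(b,4).tolist() if not isinstance(b,str) else b) for a,b in k.items()})
    for t in ['vice','lever','pad','jaw','cradle','sample','jar','bottle','timer']:
        print(t,[(round(d['score'],2),np.round(d['extent']).astype(int).tolist()) for d in bot.look_for(c,t)][:4])
print(bot.get_calibration('wrist'));print(bot.get_obs())
E
```

```text
scene {'vfov': 45.2419, 'cx': 257.3917, 'cy': 186.3367, 'origin': [-0.3928, -1.1507, 0.75], 'rotation': [0.5087, -0.1848, -0.308, 0.7825]}
vice [(0.67, [353, 207, 23, 42]), (0.59, [252, 195, 88, 36])]
lever [(0.81, [227, 181, 33, 21])]
pad [(0.48, [261, 186, 11, 19])]
jaw [(0.71, [250, 185, 32, 19])]
cradle [(0.7, [288, 228, 23, 27]), (0.65, [261, 186, 11, 17])]
sample [(0.79, [286, 225, 20, 24]), (0.74, [322, 235, 21, 26]), (0.59, [251, 242, 24, 24])]
jar [(0.72, [364, 238, 14, 16])]
bottle [(0.66, [355, 201, 26, 52])]
timer [(0.52, [149, 193, 23, 11])]
side {'vfov': 52.3804, 'cx': 252.6905, 'cy': 192.9364, 'origin': [0.1478, -1.0379, 0.6687], 'rotation': [0.4885, -0.1001, -0.151, 0.8535]}
vice [(0.58, [265, 188, 86, 62])]
lever [(0.6, [240, 165, 44, 22])]
pad [(0.8, [274, 184, 13, 18])]
jaw []
cradle [(0.61, [277, 235, 16, 14])]
sample [(0.72, [306, 250, 22, 11]), (0.66, [222, 247, 26, 32])]
jar [(0.81, [350, 282, 15, 37])]
bottle [(0.62, [364, 229, 41, 61])]
timer [(0.77, [173, 162, 18, 18])]
{'vfov': 66.73300912050252, 'cx': 257.02332455422646, 'cy': 193.96848089223772, 'mount': 
[... 364 characters left out ...]
pos': array([ 1.10196884e+00,  2.40591130e-01,  4.97771090e-03,  1.33519914e+00,
       -2.44872405e-05,  1.57084229e+00]), 'joint_vel': array([-9.19801797e-04, -3.55809029e-04, -1.08799716e-03,  3.05929468e-05,
        1.44021678e-03,  1.37765486e-03]), 'tau': array([-4.01694497e-04, -3.72213113e+01,  2.52697921e+01,  1.14092010e-03,
        2.76836533e-05, -1.62967538e-06]), 'eef_pos': array([0.2259218 , 0.44603646, 0.24230237]), 'tool_rot': array([ 2.32295154e-01,  9.72645342e-01, -1.07396639e-05,  1.00234084e-05]), 'ft_force': array([ 0.07775924, -0.14128189, -0.35803725]), 'ft_torque': array([-0.0109764 ,  0.0227537 , -0.01069629]), 'grasp_force': 0.0, 'grip_width': 0.08535035502681365}
```

Run:
```python
import cv2,numpy as np
a=cv2.imread('pics/scene.png')[140:290,130:400];b=cv2.imread('pics/side.png')[130:310,140:410]
s=800/270
cv2.imwrite('pics/a.png',cv2.resize(a,None,fx=s,fy=s,interpolation=3));cv2.imwrite('pics/b.png',cv2.resize(b,None,fx=s,fy=s,interpolation=3))
```

```text
(no output)
```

View pics/a.png

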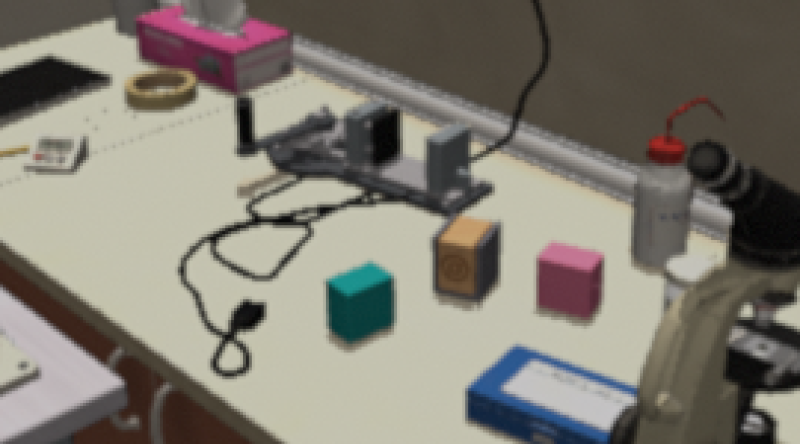

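View pics/b.png

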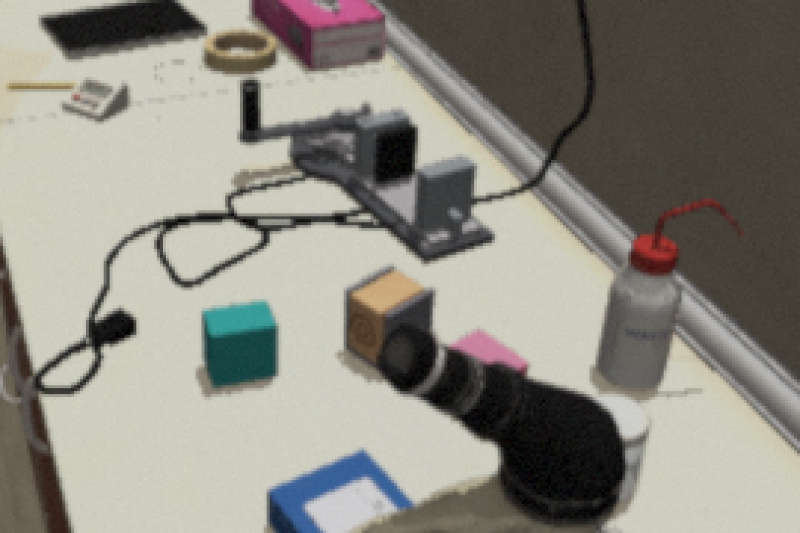

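In scene, the look-alikes are wood at (286,225), pink at (322,235) and teal at (251,242). The wood one, with growth rings and grey cradle walls, is the sample. The vice is at (252,195), its handle top at about (212,174), the fixed jaw at about (281,193), and the timer at (149,193). The bottle and jar are at the right.

```bash
cat >> h.py <<'E'
from scipy.spatial.transform import Rotation as R
def cam(c,obs=None):
    k=bot.get_calibration(c); f=192/np.tan(np.radians(k['vfov'])/2)
    if c=='wrist':
        M=np.array(k['mount']); Rt=R.from_quat(obs['tool_rot']).as_matrix()
        return k,f,obs['eef_pos']+Rt@M[:3,3],Rt@M[:3,:3]
    q=np.array(k['rotation']); return k,f,np.array(k['origin']),(R.from_quat(q).as_matrix() if q.size==4 else q)
def toworld(C,u,v,z):
    k,f,o,Rm=C; d=Rm@np.array([(u-k['cx'])/f,-(v-k['cy'])/f,-1]); return o+d*(z-o[2])/d[2]
def proj(C,p):
    k,f,o,Rm=C; q=Rm.T@(np.asarray(p)-o); return np.array([k['cx']+f*q[0]/-q[2],k['cy']+f*q[1]/q[2]])
E
python3 - <<'E'
from h import *
C=cam('scene'); s=270/800
P=lambda n,u,v,z:print(n,np.round(toworld(C,130+u*s,140+v*s,z),3))
P('wood top ctr',468,231,.068);P('pink top',570,260,.06);P('teal top',360,280,.06)
P('handle top',244,98,.118);P('fixedjaw top',448,132,.088);P('jaw top',366,112,.088)
P('vice corner near-right',450,212,.0);P('corner right',490,188,.0);P('bottle',663,262,0);P('timer',58,165,0)
P('jar',690,262,.072)
C=cam('side'); s=270/800
P=lambda n,u,v,z:print(n,np.round(toworld(C,140+u*s,130+v*s,z),3))
P('wood top ctr',390,290,.068);P('teal top',240,312,.06)
P('handle top',250,84,.118);P('fixedjaw top',446,166,.088);P('jaw top',385,120,.088)
o=bot.get_obs();print(proj(cam('scene'),o['eef_pos']),proj(cam('side'),o['eef_pos']), R.from_quat(o['tool_rot']).as_matrix().round(3))
bot_im=bot.camera('wrist');save('w0',bot_im)
E
```

```text
wood top ctr [ 0.508 -0.27   0.068]
pink top [ 0.548 -0.375  0.06 ]
teal top [ 0.369 -0.256  0.06 ]
handle top [0.489 0.088 0.118]
fixedjaw top [ 0.639 -0.108  0.088]
jaw top [0.61  0.005 0.088]
vice corner near-right [ 0.616 -0.134  0.   ]
corner right [ 0.695 -0.124  0.   ]
bottle [ 0.698 -0.381  0.   ]
timer [0.35  0.312 0.   ]
jar [ 0.612 -0.474  0.072]
wood top ctr [ 0.51  -0.266  0.068]
teal top [ 0.377 -0.243  0.06 ]
handle top [0.489 0.085 0.118]
fixedjaw top [ 0.641 -0.107  0.088]
jaw top [0.622 0.01  0.088]
[ 92.52362945 134.68040238] [126.02451567  97.00143674] [[-0.892  0.452  0.   ]
 [ 0.452  0.892 -0.   ]
 [-0.    -0.    -1.   ]]
```

View pics/w0.png

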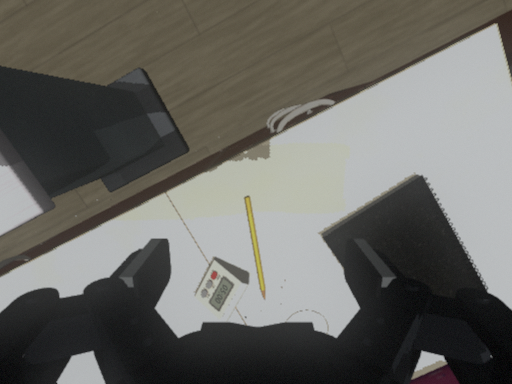

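Run:
```python
from h import *
s=270/800
def ray(C,u,v):
    k,f,o,Rm=C; d=Rm@np.array([(u-k['cx'])/f,-(v-k['cy'])/f,-1]); return o,d/np.linalg.norm(d)
A=cam('scene');B=cam('side')
def tri(a,b):
    o1,d1=ray(A,130+a[0]*s,140+a[1]*s);o2,d2=ray(B,140+b[0]*s,130+b[1]*s)
    t=np.linalg.lstsq(np.c_[d1,-d2],o2-o1,rcond=None)[0];return np.round((o1+t[0]*d1+o2+t[1]*d2)/2,3),np.linalg.norm(o1+t[0]*d1-o2-t[1]*d2).round(3)
print('eyepiece',tri((706,160),(408,355)),'boxcorner',tri((520,348),(362,452)))
for n,u,v in [('cable',310,235),('cable',270,275),('c',185,265),('plug',250,315),('bluebox',520,348),('free',400,235)]:print(n,toworld(A,130+u*s,140+v*s,0).round(3))
E=bot.get_obs();M=R.from_quat(E['tool_rot']).as_matrix()
print((M.T@(np.array([.47,-.25,.33])-E['eef_pos'])/.05).round(2))
```

```text
eyepiece (array([ 0.332, -0.669,  0.344]), np.float64(0.0)) boxcorner (array([ 0.423, -0.421,  0.035]), np.float64(0.004))
cable [ 0.462 -0.062  0.   ]
cable [ 0.373 -0.101  0.   ]
c [ 0.319 -0.018  0.   ]
plug [ 0.307 -0.152  0.   ]
bluebox [ 0.461 -0.387  0.   ]
free [ 0.535 -0.134  0.   ]
[-10.65 -10.21  -1.75]
```

drive_tool:
  rows:
    - {"dx": -10.6, "dy": -10.2, "dz": -1.8, "wz": 18}
    - {"dx": -10.6, "dy": -10.2, "dz": -1.8, "wz": 18}
    - {"dx": -10.6, "dy": -10.2, "dz": -1.8, "wz": 18}
    - {"dx": -10.6, "dy": -10.2, "dz": -1.8, "wz": 18}
    - {"dx": -10.6, "dy": -10.2, "dz": -1.8, "wz": 18}
    - {"dx": -10.6, "dy": -10.2, "dz": -1.8, "wz": 18}
    - {"dx": -10.6, "dy": -10.2, "dz": -1.8, "wz": 18}
    - {"dx": -10.6, "dy": -10.2, "dz": -1.8, "wz": 18}
    - {"dx": -10.6, "dy": -10.2, "dz": -1.8, "wz": 18}
    - {"dx": -10.6, "dy": -10.2, "dz": -1.8, "wz": 18}
    - {"dx": -10.6, "dy": -10.2, "dz": -1.8, "wz": 18}
    - {"dx": -10.6, "dy": -10.2, "dz": -1.8, "wz": 18}
    - {"dx": -10.6, "dy": -10.2, "dz": -1.8, "wz": 18}
    - {"dx": -10.6, "dy": -10.2, "dz": -1.8, "wz": 18}
    - {"dx": -10.6, "dy": -10.2, "dz": -1.8, "wz": 18}
    - {"dx": -10.6, "dy": -10.2, "dz": -1.8, "wz": 18}
    - {"dx": -10.6, "dy": -10.2, "dz": -1.8, "wz": 18}
    - {"dx": -10.6, "dy": -10.2, "dz": -1.8, "wz": 18}

```text
invalid input at $.rows[0]: expected keys dx, dy, dz, wx, wy, wz, hand
```

Run:
```python
from h import *
o=bot.get_obs();im=bot.camera('wrist');save('w1',im);save('w1v',cv2.resize(im,(800,600),interpolation=cv2.INTER_CUBIC));import pickle;pickle.dump(o,open('w1.pkl','wb'))
print(o['clock'],o['eef_pos'],o['joint_pos'].round(3),R.from_quat(o['tool_rot']).as_matrix().round(3))
C=cam('wrist',o);print(proj(C,[.51,-.268,.068]))
for t in ['sample','cradle','vice','jaw','lever']:
    for d in bot.outline_of('wrist',t)[:3]:
        r=cv2.minAreaRect(np.argwhere(d['region'])[:,::-1].astype(np.float32)); print(t,round(d['score'],2),np.round(d['extent']),r)
```

```text
1.05 [0.22592017 0.44603591 0.24230492] [ 1.102  0.241  0.005  1.335 -0.     1.571] [[-0.892  0.452  0.   ]
 [ 0.452  0.892 -0.   ]
 [-0.    -0.    -1.   ]]
[-62.73961252 533.30220646]
```

View pics/w1v.png

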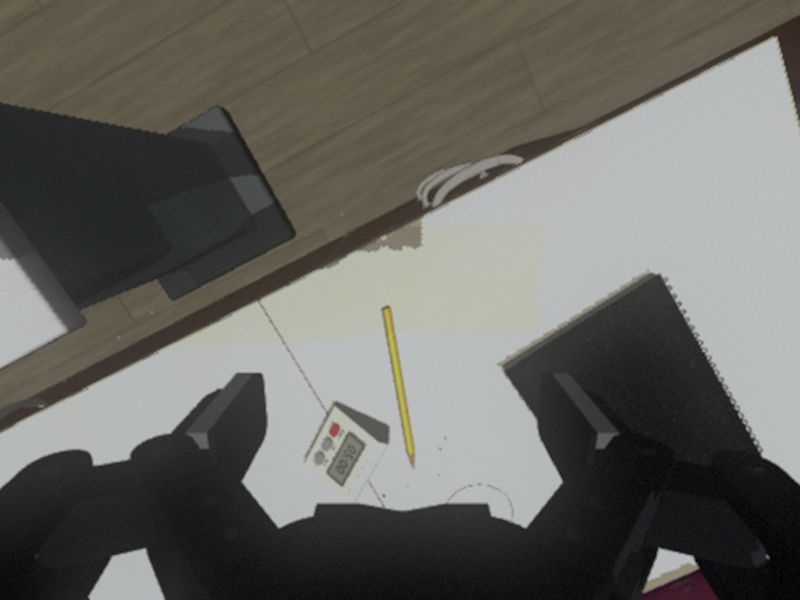

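The move was refused because every key is needed, so the picture still shows the timer at about (345,455). I'll repeat it with full rows.

drive_tool:
  rows:
    - {"dx": -10.6, "dy": -10.2, "dz": -1.8, "wx": 0, "wy": 0, "wz": 18, "hand": 85}
    - {"dx": -10.6, "dy": -10.2, "dz": -1.8, "wx": 0, "wy": 0, "wz": 18, "hand": 85}
    - {"dx": -10.6, "dy": -10.2, "dz": -1.8, "wx": 0, "wy": 0, "wz": 18, "hand": 85}
    - {"dx": -10.6, "dy": -10.2, "dz": -1.8, "wx": 0, "wy": 0, "wz": 18, "hand": 85}
    - {"dx": -10.6, "dy": -10.2, "dz": -1.8, "wx": 0, "wy": 0, "wz": 18, "hand": 85}
    - {"dx": -10.6, "dy": -10.2, "dz": -1.8, "wx": 0, "wy": 0, "wz": 18, "hand": 85}
    - {"dx": -10.6, "dy": -10.2, "dz": -1.8, "wx": 0, "wy": 0, "wz": 18, "hand": 85}
    - {"dx": -10.6, "dy": -10.2, "dz": -1.8, "wx": 0, "wy": 0, "wz": 18, "hand": 85}
    - {"dx": -10.6, "dy": -10.2, "dz": -1.8, "wx": 0, "wy": 0, "wz": 18, "hand": 85}
    - {"dx": -10.6, "dy": -10.2, "dz": -1.8, "wx": 0, "wy": 0, "wz": 18, "hand": 85}
    - {"dx": -10.6, "dy": -10.2, "dz": -1.8, "wx": 0, "wy": 0, "wz": 18, "hand": 85}
    - {"dx": -10.6, "dy": -10.2, "dz": -1.8, "wx": 0, "wy": 0, "wz": 18, "hand": 85}
    - {"dx": -10.6, "dy": -10.2, "dz": -1.8, "wx": 0, "wy": 0, "wz": 18, "hand": 85}
    - {"dx": -10.6, "dy": -10.2, "dz": -1.8, "wx": 0, "wy": 0, "wz": 18, "hand": 85}
    - {"dx": -10.6, "dy": -10.2, "dz": -1.8, "wx": 0, "wy": 0, "wz": 18, "hand": 85}
    - {"dx": -10.6, "dy": -10.2, "dz": -1.8, "wx": 0, "wy": 0, "wz": 18, "hand": 85}
    - {"dx": -10.6, "dy": -10.2, "dz": -1.8, "wx": 0, "wy": 0, "wz": 18, "hand": 85}
    - {"dx": -10.6, "dy": -10.2, "dz": -1.8, "wx": 0, "wy": 0, "wz": 18, "hand": 85}
    - {"dx": -10.6, "dy": -10.2, "dz": -1.8, "wx": 0, "wy": 0, "wz": 18, "hand": 85}
    - {"dx": -10.6, "dy": -10.2, "dz": -1.8, "wx": 0, "wy": 0, "wz": 18, "hand": 85}

```text
clock: 3.35
eef_pos: [0.4682, -0.2472, 0.3328]
tool_rot: [0.852, 0.524, 0.0, 0.0]
ft_force: [0.5, 0.6, -0.1]
grip_width: 0.085
grasp_force: 0.0
```

Run:
```python
from h import *
o=bot.get_obs();im=bot.camera('wrist');save('w1',im);save('w2v',cv2.resize(im,(800,600),interpolation=cv2.INTER_CUBIC));import pickle;pickle.dump(o,open('w1.pkl','wb'))
print(o['clock'],o['eef_pos'],o['joint_pos'].round(3),R.from_quat(o['tool_rot']).as_matrix().round(3))
C=cam('wrist',o);print(proj(C,[.51,-.268,.068]))
for t in ['sample','cradle','vice','jaw','lever']:
    for d in bot.outline_of('wrist',t)[:3]:
        r=cv2.minAreaRect(np.argwhere(d['region'])[:,::-1].astype(np.float32)); print(t,round(d['score'],2),np.round(d['extent']),r)
```

```text
3.35 [ 0.46816617 -0.247203    0.33281882] [-0.486  0.283  0.295  1.581  0.     1.552] [[ 0.45   0.893  0.001]
 [ 0.893 -0.45  -0.   ]
 [ 0.     0.001 -1.   ]]
[290.29237188 163.7372568 ]
sample 0.97 [202. 190.  52.  44.] ((201.72415161132812, 187.8103485107422), (31.753902435302734, 48.65217971801758), 68.19859313964844)
sample 0.76 [346. 202.  52.  49.] ((344.1004333496094, 201.74253845214844), (49.75351333618164, 27.33088493347168), 47.862403869628906)
sample 0.61 [289. 160.  44.  49.] ((288.41094970703125, 159.09588623046875), (30.044532775878906, 43.96760940551758), 42.87889862060547)
cradle 0.57 [291. 157.  58.  61.] ((288.6379089355469, 156.34481811523438), (45.924156188964844, 44.01410675048828), 41.6335334777832)
vice 0.83 [323.  26.  89.  52.] ((323.2269287109375, 7.20477294921875), (60.42850875854492, 69.89920043945312), 57.771244049072266)
```

View pics/w2v.png

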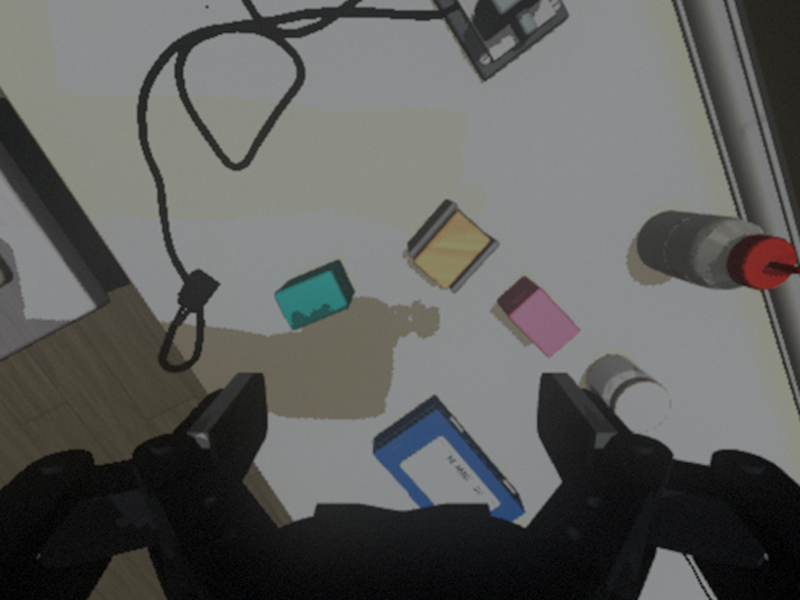

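Wrist view: the wood top with grey walls is at view (452,247), i.e. pixel (289,158). Teal is at (315,293), pink at (545,320), and the vice end at top (510,40).

```bash
cat > wood.py <<'E'
from h import *
def wood(im,C,z,c,rad=45):
    hsv=cv2.cvtColor(im,cv2.COLOR_RGB2HSV); m=((hsv[...,0]>8)&(hsv[...,0]<27)&(hsv[...,1]>75)&(hsv[...,2]>90))
    yy,xx=np.nonzero(m); s=np.hypot(xx-c[0],yy-c[1])<rad
    m2=np.zeros(m.shape,np.uint8); m2[yy[s],xx[s]]=1
    n,l,st,_=cv2.connectedComponentsWithStats(m2); i=1+np.argmax(st[1:,4]); p=np.argwhere(l==i)[:,::-1]
    W=np.array([toworld(C,u,v,z)[:2] for u,v in p]); r=cv2.minAreaRect((W*1000).astype(np.float32))
    b=cv2.boxPoints(r)
    return r,len(p),b
E
python3 - <<'E'
from wood import *
import pickle
o=pickle.load(open('w1.pkl','rb'));im=cv2.imread('pics/w1.png')[:,:,::-1].copy();C=cam('wrist',o)
r,n,b=wood(im,C,.068,(289,158));print(r,n)
x=im[158,280:298];print(x.tolist()[::4])
# wall lines
a=[toworld(C,u*.64,v*.64,.068)[:2] for u,v in [(410,250),(450,203),(455,290),(497,243)]]
for i in (0,2): d=a[i+1]-a[i];print(np.degrees(np.arctan2(d[1],d[0])),np.linalg.norm(d))
print(sum(a)/4)
E
```

```text
((509.8766784667969, -262.52374267578125), (58.41991424560547, 39.24446105957031), 22.885019302368164) 1079
[[138, 127, 92], [138, 131, 93], [139, 134, 95], [138, 135, 97], [137, 135, 97]]
23.143932262783277 0.052418743434248946
23.29397865310498 0.054790577466074616
[ 0.51280383 -0.26077468]
```

drive_tool:
  rows:
    - {"dx": 0.1, "dy": 0.89, "dz": 4.0, "wx": 0, "wy": 0, "wz": -9.9, "hand": 85}
    - {"dx": 0.1, "dy": 0.89, "dz": 4.0, "wx": 0, "wy": 0, "wz": -9.9, "hand": 85}
    - {"dx": 0.1, "dy": 0.89, "dz": 4.0, "wx": 0, "wy": 0, "wz": -9.9, "hand": 85}
    - {"dx": 0.1, "dy": 0.89, "dz": 4.0, "wx": 0, "wy": 0, "wz": -9.9, "hand": 85}
    - {"dx": 0.1, "dy": 0.89, "dz": 4.0, "wx": 0, "wy": 0, "wz": -9.9, "hand": 85}
    - {"dx": 0.1, "dy": 0.89, "dz": 4.0, "wx": 0, "wy": 0, "wz": -9.9, "hand": 85}
    - {"dx": 0.1, "dy": 0.89, "dz": 4.0, "wx": 0, "wy": 0, "wz": -9.9, "hand": 85}
    - {"dx": 0.1, "dy": 0.89, "dz": 4.0, "wx": 0, "wy": 0, "wz": -9.9, "hand": 85}

```text
clock: 4.45
eef_pos: [0.5105, -0.2641, 0.1326]
tool_rot: [0.556, 0.831, 0.0, 0.0]
ft_force: [-1.1, -0.2, 0.1]
grip_width: 0.0848
grasp_force: 0.0
```

Run:
```python
from wood import *
o=bot.get_obs();im=bot.camera('wrist');save('w3',im);C=cam('wrist',o);M=R.from_quat(o['tool_rot']).as_matrix()
c=proj(C,[.51,-.2625,.068]);print(o['eef_pos'],c,M.round(3).tolist())
r,n,b=wood(im,C,.068,c,120);print(r,n)
t=np.array([.51,-.2635,.034]);print(M.T@(t-o['eef_pos'])/.05)
```

```text
[ 0.51049718 -0.26413585  0.13257718] [257.21050437 207.52494892] [[-0.383, 0.924, 0.001], [0.924, 0.383, -0.0], [-0.0, 0.0, -1.0]]
((509.780517578125, -261.88543701171875), (58.26823806762695, 37.565250396728516), 23.350149154663086) 3675
[ 0.01637319 -0.00511854  1.97153502]
```

View pics/w3.png

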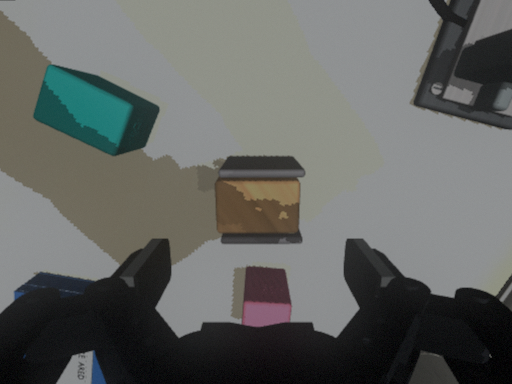

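The wood block is at (258,206), squared to the fingers, with the cradle walls above and below it. The space at its ends is clear.

drive_tool:
  rows:
    - {"dx": 0.03, "dy": 0, "dz": 0.8, "wx": 0, "wy": 0, "wz": 0, "hand": 85}
    - {"dx": 0.03, "dy": 0, "dz": 1.5, "wx": 0, "wy": 0, "wz": 0, "hand": 85}
    - {"dx": 0.03, "dy": 0, "dz": 1.95, "wx": 0, "wy": 0, "wz": 0, "hand": 85}
    - {"dx": 0.03, "dy": 0, "dz": 1.95, "wx": 0, "wy": 0, "wz": 0, "hand": 85}
    - {"dx": 0.03, "dy": 0, "dz": 1.95, "wx": 0, "wy": 0, "wz": 0, "hand": 40}
    - {"dx": 0.03, "dy": 0, "dz": 1.95, "wx": 0, "wy": 0, "wz": 0, "hand": 40}
    - {"dx": 0.03, "dy": 0, "dz": 1.95, "wx": 0, "wy": 0, "wz": 0, "hand": 40}
    - {"dx": 0.03, "dy": 0, "dz": 1.95, "wx": 0, "wy": 0, "wz": 0, "hand": 40}
    - {"dx": 0.03, "dy": 0, "dz": 1.95, "wx": 0, "wy": 0, "wz": 0, "hand": 40}
    - {"dx": 0.03, "dy": 0, "dz": 1.95, "wx": 0, "wy": 0, "wz": 0, "hand": 40}
    - {"dx": 0.03, "dy": 0, "dz": 1.95, "wx": 0, "wy": 0, "wz": 0, "hand": 40}

```text
clock: 5.6
eef_pos: [0.5114, -0.2636, 0.0371]
tool_rot: [0.555, 0.832, 0.0, 0.002]
ft_force: [1.2, 0.2, 6.5]
grip_width: 0.0595
grasp_force: 65.4
```

drive_tool:
  rows:
    - {"dx": 0, "dy": 0, "dz": -0.6, "wx": 0, "wy": 0, "wz": 0, "hand": 40}
    - {"dx": 0, "dy": 0, "dz": -1.2, "wx": 0, "wy": 0, "wz": 0, "hand": 40}
    - {"dx": 0, "dy": 0, "dz": -1.8, "wx": 0, "wy": 0, "wz": 0, "hand": 40}
    - {"dx": 0.8, "dy": 0.07, "dz": -1.8, "wx": 0, "wy": 0, "wz": 0, "hand": 40}
    - {"dx": 1.6, "dy": 0.14, "dz": -1.8, "wx": 0, "wy": 0, "wz": 0, "hand": 40}
    - {"dx": 2.38, "dy": 0.21, "dz": -1.4, "wx": 0, "wy": 0, "wz": 0, "hand": 40}
    - {"dx": 2.38, "dy": 0.21, "dz": -0.7, "wx": 0, "wy": 0, "wz": 0, "hand": 40}
    - {"dx": 2.38, "dy": 0.21, "dz": -0.2, "wx": 0, "wy": 0, "wz": 0, "hand": 40}
    - {"dx": 2.38, "dy": 0.21, "dz": 0.05, "wx": 0, "wy": 0, "wz": 0, "hand": 40}
    - {"dx": 2.38, "dy": 0.21, "dz": 0.12, "wx": 0, "wy": 0, "wz": 0, "hand": 40}
    - {"dx": 2.38, "dy": 0.21, "dz": 0.12, "wx": 0, "wy": 0, "wz": 0, "hand": 40}

```text
clock: 6.7
eef_pos: [0.473, -0.1484, 0.0292]
tool_rot: [0.555, 0.832, -0.0, -0.0]
ft_force: [0.1, -0.2, -2.1]
grip_width: 0.0593
grasp_force: 69.3
```

drive_tool:
  rows:
    - {"dx": 0, "dy": 0, "dz": 0.0, "wx": 0, "wy": 0, "wz": 0, "hand": 85}
    - {"dx": 0, "dy": 0, "dz": 0.0, "wx": 0, "wy": 0, "wz": 0, "hand": 85}
    - {"dx": 0, "dy": 0, "dz": 0.0, "wx": 0, "wy": 0, "wz": 0, "hand": 85}
    - {"dx": 0, "dy": 0, "dz": -0.6, "wx": 0, "wy": 0, "wz": 0, "hand": 85}
    - {"dx": 0, "dy": 0, "dz": -1.4, "wx": 0, "wy": 0, "wz": 0, "hand": 85}
    - {"dx": 0.0, "dy": 0.3, "dz": -2.4, "wx": 0, "wy": 0, "wz": 0, "hand": 85}
    - {"dx": 0.2, "dy": 1.0, "dz": -3.2, "wx": 0, "wy": 0, "wz": 0, "hand": 85}
    - {"dx": 0.2, "dy": 1.5, "dz": -4.0, "wx": 0, "wy": 0, "wz": 0, "hand": 85}
    - {"dx": 0.2, "dy": 2.0, "dz": -4.8, "wx": 0, "wy": 0, "wz": 0, "hand": 85}
    - {"dx": 0.2, "dy": 2.0, "dz": -5.6, "wx": 0, "wy": 0, "wz": 0, "hand": 85}
    - {"dx": 0.2, "dy": 2.0, "dz": -6, "wx": 0, "wy": 0, "wz": 0, "hand": 85}
    - {"dx": 0.2, "dy": 2.0, "dz": -6, "wx": 0, "wy": 0, "wz": 0, "hand": 85}
    - {"dx": 0.2, "dy": 2.0, "dz": -6, "wx": 0, "wy": 0, "wz": 0, "hand": 85}

```text
clock: 8.0
eef_pos: [0.562, -0.1011, 0.3284]
tool_rot: [0.555, 0.832, 0.0, 0.0]
ft_force: [-0.6, -0.1, -1.3]
grip_width: 0.0847
grasp_force: 0.0
```

Run:
```python
from wood import *
import pickle
o=bot.get_obs();im=bot.camera('wrist');save('w4',im);pickle.dump(o,open('w4.pkl','wb'));C=cam('wrist',o);M=R.from_quat(o['tool_rot']).as_matrix()
print(o['eef_pos'],o['joint_pos'].round(2))
for z,p in [(.06,[.473,-.149,.06])]:
  c=proj(C,p);print(c,wood(im,C,z,c,60)[:2])
for t in ['vice','jaw','lever','pad']:
    for d in bot.look_for('wrist',t)[:2]: print(t,round(d['score'],2),np.round(d['extent']))
save('w4v',cv2.resize(im,(800,600),interpolation=cv2.INTER_CUBIC))
```

```text
[ 0.56204213 -0.10109048  0.32841229] [-0.18  0.37  0.41  1.61 -0.    1.  ]
[184.73778265 170.31387416] (((472.58172607421875, -146.66375732421875), (57.68072509765625, 37.8980598449707), 22.66421890258789), 1129)
vice 0.77 [332. 102. 148. 205.]
jaw 0.86 [340.  62.  60. 125.]
lever 0.92 [316.  25. 114.  44.]
pad 0.86 [332. 115.  47.  27.]
```

View pics/w4v.png

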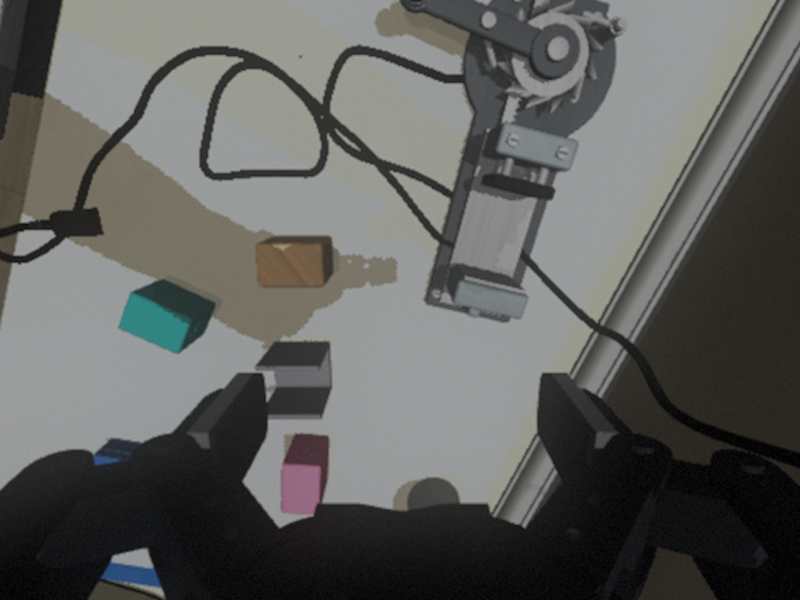

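The wrist view shows the wood at (295,262), standing free. The fixed jaw top is at about (490,297), the moving jaw top at about (538,146), the pad at (518,187), the wheel hub at (558,47), and the lever arm points left to (415,0). All in view pixels, ×0.64 for the picture.

Run:
```python
from wood import *
import pickle
o=pickle.load(open('w4.pkl','rb'));im=cv2.imread('pics/w4.png')[:,:,::-1].copy();C=cam('wrist',o)
# rectify vice area onto z=0.088 plane at 2px/mm: axes rotated
hsv=cv2.cvtColor(im,cv2.COLOR_RGB2HSV)
for n,(u,v) in dict(fix=(490,297),mov=(538,146)).items():
    u=int(u*.64);v=int(v*.64); print(n,im[v,u],hsv[v,u])
    ref=cv2.medianBlur(im,3).astype(int); d=np.abs(ref-ref[v,u]).sum(2)
    for th in (20,30):
        m=(d<th).astype(np.uint8); k,l=cv2.connectedComponents(m); p=np.argwhere(l==l[v,u])[:,::-1]
        W=np.array([toworld(C,a,b,.088)[:2] for a,b in p]); print(th,len(p),cv2.minAreaRect((W*1000).astype(np.float32)))
for n,u,v,z in [('fixface L',462,277,.088),('fixface R',528,293,.088),('fix back L',455,303,.088),('mov L back',500,124,.088),('mov R back',578,142,.088),('base L',427,303,0.0),('base R',508,322,0.0),('hub.07',558,47,.07),('hub.06',558,47,.06),('hub.08',558,47,.08),('handle.118',412,0,.118)]:
    print(n,toworld(C,u*.64,v*.64,z)[:2].round(4))
# crop for reading
c=im[0:210,250:420]; c=cv2.resize(c,None,fx=2.85,fy=2.85,interpolation=cv2.INTER_CUBIC); save('vc',c)
```

```text
fix [121 127 129] [ 98  16 129]
20 532 ((645.3197631835938, -106.51510620117188), (57.842628479003906, 27.562732696533203), 12.563939094543457)
30 643 ((644.4915161132812, -103.95089721679688), (58.6241455078125, 32.826194763183594), 11.212986946105957)
mov [127 135 136] [ 93  17 136]
20 657 ((625.0426635742188, 21.510025024414062), (58.984092712402344, 20.125301361083984), 6.15777063369751)
30 764 ((623.9067993164062, 23.98052406311035), (60.58537673950195, 26.900917053222656), 7.780916213989258)
fixface L [ 0.6135 -0.0946]
fixface R [ 0.6703 -0.0857]
fix back L [ 0.6174 -0.1172]
mov L back [0.5906 0.0248]
mov R back [0.6516 0.0362]
base L [ 0.6094 -0.1466]
base R [ 0.6966 -0.1327]
hub.07 [0.61  0.095]
hub.06 [0.6119 0.0985]
hub.08 [0.6081 0.0915]
handle.118 [0.4996 0.066 ]
```

View pics/vc.png

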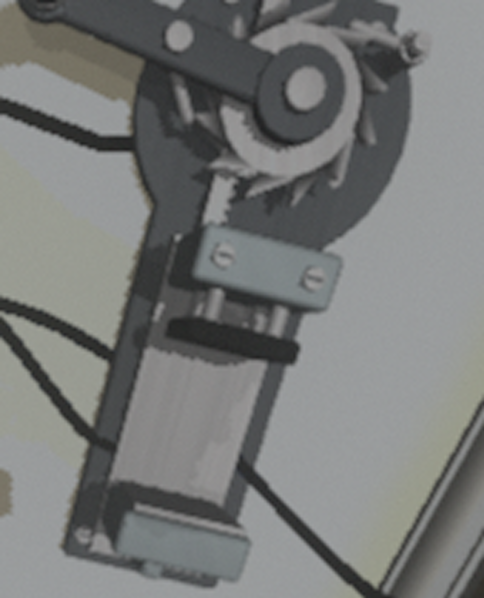

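The crop shows the fixed jaw top with corners (128,505),(250,545),(247,580),(117,550), and the moving jaw top at (210,225),(342,255),(330,310),(193,275). The hub is at (305,88), the pad front edge runs (168,330)–(298,362), and the base corners are (65,550),(215,587).

Run:
```python
from wood import *
import pickle
from scipy.optimize import least_squares
o=pickle.load(open('w4.pkl','rb'));C=cam('wrist',o)
px=lambda u,v:np.array([250+u/2.85,v/2.85])
def pts(p):
    x,y,a,s,zb,zh=p; c,sn=np.cos(a),np.sin(a)
    L=[(-.031,-.144,.088),(.031,-.144,.088),(-.031,s+.024,.088),(.031,s+.024,.088),(.031,s,.088),(-.031,s,.088),(-.045,-.15,zb),(.045,-.15,zb),(0,.045,zh)]
    return [np.array([x+c*q[0]-sn*q[1],y+sn*q[0]+c*q[1],q[2]]) for q in L]
obs=[px(*q) for q in [(128,503),(251,540),(210,225),(342,255),(330,310),(193,275),(65,550),(215,587),(305,88)]]
f=lambda p:np.concatenate([proj(C,a)-b for a,b in zip(pts(p),obs)]+[[(p[4]-.008)/.004,(p[5]-.07)/.01]])
r=least_squares(f,[.61,.05,.2,-.03,.008,.07],loss='soft_l1');print(r.x.round(4),r.fun.reshape(-1,2).round(1).tolist())
x,y,a=r.x[:3];V=lambda X,Y:np.array([x+np.cos(a)*X-np.sin(a)*Y,y+np.sin(a)*X+np.cos(a)*Y])
print('seat',V(0,-.1045),'axis',V(0,.045),'yaw',np.degrees(a))
def loc(w): d=np.array(w)-[x,y];return np.array([np.cos(a)*d[0]+np.sin(a)*d[1],-np.sin(a)*d[0]+np.cos(a)*d[1]])
for q in [(168,330),(298,362)]: print('pad',loc(toworld(C,*px(*q),.086)[:2]).round(4))
h=np.array([.489,.087]);d=h-V(0,.045);print('handle',d,np.hypot(*d),np.arctan2(d[1],d[0])%6.283-a-2.094)
d=toworld(C,*px(180,35),.053)[:2]-V(0,.045);print('arm bolt',d,np.arctan2(d[1],d[0])%6.283-a-2.094)
for c in('scene','side'):
    k=cam(c);print(c,[proj(k,[*V(*q),z]).round(0).tolist() for q,z in [((-.031,-.144),.088),((.031,-.144),.088),((0,.045),.07)]])
```

```text
[ 0.6196  0.0494  0.1515 -0.0397  0.0091  0.0681] [[-2.2, 2.1], [0.1, 0.3], [-1.5, -3.0], [1.5, -0.2], [-1.0, 0.7], [-1.5, 0.1], [4.4, -23.6], [6.6, -23.0], [1.2, 1.6], [0.3, -0.2]]
seat [ 0.63535307 -0.05392659] axis [0.61279235 0.09386131] yaw 8.67954320492108
pad [-0.0328 -0.0632]
pad [ 0.0263 -0.0624]
handle [-0.12379235 -0.00686131] 0.12398234734308575 0.951290022734645
arm bolt [-0.05889298  0.00375961] 0.832354552549357
scene [[273.0, 186.0], [284.0, 180.0], [238.0, 175.0]]
side [[280.0, 186.0], [297.0, 182.0], [258.0, 165.0]]
```

```bash
cat > fit.py <<'E'
from wood import *
import pickle
from scipy.optimize import least_squares
o=pickle.load(open('w4.pkl','rb'));C=cam('wrist',o)
px=lambda u,v:np.array([250+u/2.85,v/2.85])
obs=[px(*q) for q in [(128,503),(251,540),(210,225),(342,255),(330,310),(193,275),(65,550),(215,587),(305,88),(168,330),(298,362),(117,550),(247,580)]]
def pts(p):
    x,y,a,s,ye,zh,g=p; c,sn=np.cos(a),np.sin(a)
    L=[(-.031,-.144,.088),(.031,-.144,.088),(-.031,s+.024,.088),(.031,s+.024,.088),(.031,s,.088),(-.031,s,.088),(-.045,ye,.005),(.045,ye,.005),(0,.045,zh),(-.025,g,.086),(.025,g,.086),(-.031,-.144-.024,.088),(.031,-.144-.024,.088)]
    return [np.array([x+c*q[0]-sn*q[1],y+sn*q[0]+c*q[1],q[2]]) for q in L]
w=np.array([1]*9+[.3,.3,.5,.5])
f=lambda p:np.concatenate([k*(proj(C,a)-b) for a,b,k in zip(pts(p),obs,w)]+[[(p[5]-.07)/.01]])
r=least_squares(f,[.61,.05,.2,-.03,-.17,.07,-.068],loss='soft_l1')
x,y,a=r.x[:3];V=lambda X,Y:np.array([x+np.cos(a)*X-np.sin(a)*Y,y+np.sin(a)*X+np.cos(a)*Y])
if __name__=='__main__':
    print(r.x.round(4),r.fun[:-1].reshape(-1,2).round(1).tolist())
    print('seat',V(0,-.1045),'axis',V(0,.045),'yaw',np.degrees(a))
    E=np.array(px(65,550)); A=toworld(C,*px(65,550),.005)-toworld(C,*px(118,335),.005);print('left edge',np.degrees(np.arctan2(-A[1],-A[0]))-90)
    A=toworld(C,*px(215,587),.005)-toworld(C,*px(65,550),.005);print('end edge',np.degrees(np.arctan2(A[1],A[0])),np.linalg.norm(A))
E
python3 fit.py
```

```text
[ 0.6196  0.0525  0.162  -0.0428 -0.1929  0.0621 -0.0654] [[-0.1, 0.4], [2.4, -1.8], [-1.0, -2.5], [2.2, -0.3], [-0.1, 0.7], [-0.8, 0.6], [-0.7, 0.3], [0.1, -0.4], [0.4, 0.2], [2.1, 0.4], [0.0, -0.1], [-0.5, 0.6], [-0.8, 0.6]]
seat [ 0.63648113 -0.05059677] axis [0.61236085 0.09694462] yaw 9.284664748438951
left edge 10.03222641427746
end edge 8.386459015299739 0.08894441950875999
```

drive_tool:
  rows:
    - {"dx": -0.16, "dy": -2.0, "dz": 4.0, "wx": 0, "wy": 0, "wz": 18, "hand": 85}
    - {"dx": -0.16, "dy": -2.0, "dz": 4.0, "wx": 0, "wy": 0, "wz": 18, "hand": 85}
    - {"dx": -0.16, "dy": -2.0, "dz": 4.0, "wx": 0, "wy": 0, "wz": 18, "hand": 85}
    - {"dx": -0.16, "dy": -2.0, "dz": 4.0, "wx": 0, "wy": 0, "wz": 18, "hand": 85}
    - {"dx": -0.16, "dy": -2.0, "dz": 4.0, "wx": 0, "wy": 0, "wz": 18, "hand": 85}
    - {"dx": -0.16, "dy": -2.0, "dz": 4.0, "wx": 0, "wy": 0, "wz": 18, "hand": 85}
    - {"dx": -0.16, "dy": -2.0, "dz": 4.0, "wx": 0, "wy": 0, "wz": 18, "hand": 85}
    - {"dx": -0.16, "dy": -2.0, "dz": 4.0, "wx": 0, "wy": 0, "wz": 18, "hand": 85}
    - {"dx": -0.16, "dy": -2.0, "dz": 4.0, "wx": 0, "wy": 0, "wz": 18, "hand": 85}
    - {"dx": -0.16, "dy": -2.0, "dz": 4.0, "wx": 0, "wy": 0, "wz": 18, "hand": 85}
    - {"dx": -0.16, "dy": -2.0, "dz": 4.0, "wx": 0, "wy": 0, "wz": 18, "hand": 85}
    - {"dx": -0.16, "dy": -2.0, "dz": 4.0, "wx": 0, "wy": 0, "wz": 18, "hand": 85}
    - {"dx": -0.16, "dy": -2.0, "dz": 4.0, "wx": 0, "wy": 0, "wz": 18, "hand": 85}

```text
clock: 9.55
eef_pos: [0.4724, -0.1469, 0.1284]
tool_rot: [0.98, 0.197, -0.0, -0.0]
ft_force: [0.1, -0.8, -0.3]
grip_width: 0.0853
grasp_force: 0.0
```

Run:
```python
from wood import *
o=bot.get_obs();im=bot.camera('wrist');C=cam('wrist',o);M=R.from_quat(o['tool_rot']).as_matrix()
c=proj(C,[.4726,-.147,.06]);r=wood(im,C,.06,c,120);print(o['eef_pos'],c,r[:2],np.degrees(np.arctan2(M[1,1],M[0,1])))
print(M.T@(np.array([.4726,-.147,.031])-o['eef_pos'])/.05)
```

```text
[ 0.47235108 -0.14685577  0.12837867] [255.08966505 210.01966331] (((473.8563232421875, -147.83782958984375), (58.078590393066406, 39.04033660888672), 22.739315032958984), 4136) -67.27759185747253
[0.00484902 0.00576502 1.9475674 ]
```

drive_tool:
  rows:
    - {"dx": 0.02, "dy": 0.02, "dz": 0.8, "wx": 0, "wy": 0, "wz": 0, "hand": 85}
    - {"dx": 0.02, "dy": 0.02, "dz": 1.5, "wx": 0, "wy": 0, "wz": 0, "hand": 85}
    - {"dx": 0.02, "dy": 0.02, "dz": 1.93, "wx": 0, "wy": 0, "wz": 0, "hand": 85}
    - {"dx": 0.02, "dy": 0.02, "dz": 1.93, "wx": 0, "wy": 0, "wz": 0, "hand": 85}
    - {"dx": 0.02, "dy": 0.02, "dz": 1.93, "wx": 0, "wy": 0, "wz": 0, "hand": 25}
    - {"dx": 0.02, "dy": 0.02, "dz": 1.93, "wx": 0, "wy": 0, "wz": 0, "hand": 25}
    - {"dx": 0.02, "dy": 0.02, "dz": 1.93, "wx": 0, "wy": 0, "wz": 0, "hand": 25}
    - {"dx": 0.02, "dy": 0.02, "dz": 1.93, "wx": 0, "wy": 0, "wz": 0, "hand": 25}
    - {"dx": 0.02, "dy": 0.02, "dz": 1.93, "wx": 0, "wy": 0, "wz": 0, "hand": 25}
    - {"dx": 0.02, "dy": 0.02, "dz": 1.93, "wx": 0, "wy": 0, "wz": 0, "hand": 25}
    - {"dx": 0.02, "dy": 0.02, "dz": 1.93, "wx": 0, "wy": 0, "wz": 0, "hand": 25}
    - {"dx": 0.02, "dy": 0.02, "dz": 1.93, "wx": 0, "wy": 0, "wz": 0, "hand": 25}

```text
clock: 10.8
eef_pos: [0.4756, -0.1478, 0.034]
tool_rot: [0.981, 0.196, 0.002, 0.001]
ft_force: [-0.4, -0.9, 6.9]
grip_width: 0.0394
grasp_force: 61.3
```

Run:
```python
from fit import *
o=bot.get_obs();M=R.from_quat(o['tool_rot']).as_matrix();print(o['eef_pos'],np.degrees(np.arctan2(M[1,1],M[0,1])),o['grip_width'],o['grasp_force'],M.round(3).tolist())
print(M.T@(np.r_[V(0,-.1045),.17]-o['eef_pos'])/.05)
```

```text
[ 0.4756146  -0.14781929  0.03402089] -67.35187525055491 0.039396397039760146 61.27227187156677 [[0.923, 0.385, 0.004], [0.385, -0.923, -0.001], [0.003, 0.002, -1.0]]
[ 3.76513456 -0.57595631 -2.70941979]
```

drive_tool:
  rows:
    - {"dx": 0, "dy": 0, "dz": -0.7, "wx": 0, "wy": 0, "wz": 0, "hand": 25}
    - {"dx": 0, "dy": 0, "dz": -1.6, "wx": 0, "wy": 0, "wz": 0, "hand": 25}
    - {"dx": 0, "dy": 0, "dz": -2.6, "wx": 0, "wy": 0, "wz": -1.5, "hand": 25}
    - {"dx": 0.5, "dy": -0.1, "dz": -2.7, "wx": 0, "wy": 0, "wz": -3, "hand": 25}
    - {"dx": 1.2, "dy": -0.2, "dz": -2.7, "wx": 0, "wy": 0, "wz": -4.5, "hand": 25}
    - {"dx": 1.9, "dy": -0.3, "dz": -2.7, "wx": 0, "wy": 0, "wz": -6, "hand": 25}
    - {"dx": 2.6, "dy": -0.4, "dz": -2.7, "wx": 0, "wy": 0, "wz": -7.5, "hand": 25}
    - {"dx": 3.2, "dy": -0.5, "dz": -2.7, "wx": 0, "wy": 0, "wz": -9, "hand": 25}
    - {"dx": 3.76, "dy": -0.58, "dz": -2.7, "wx": 0, "wy": 0, "wz": -10.5, "hand": 25}
    - {"dx": 3.76, "dy": -0.58, "dz": -2.7, "wx": 0, "wy": 0, "wz": -12, "hand": 25}
    - {"dx": 3.76, "dy": -0.58, "dz": -2.7, "wx": 0, "wy": 0, "wz": -13.5, "hand": 25}
    - {"dx": 3.76, "dy": -0.58, "dz": -2.7, "wx": 0, "wy": 0, "wz": -15.3, "hand": 25}
    - {"dx": 3.76, "dy": -0.58, "dz": -2.7, "wx": 0, "wy": 0, "wz": -15.3, "hand": 25}
    - {"dx": 3.76, "dy": -0.58, "dz": -2.7, "wx": 0, "wy": 0, "wz": -15.3, "hand": 25}

```text
clock: 12.2
eef_pos: [0.6362, -0.0484, 0.1671]
tool_rot: [0.65, 0.76, -0.0, -0.0]
ft_force: [-0.9, 0.2, -1.3]
grip_width: 0.0395
grasp_force: 61.1
```

Run:
```python
from fit import *
o=bot.get_obs();im=bot.camera('wrist');save('w5',im);save('w5v',cv2.resize(im,(800,600),interpolation=cv2.INTER_CUBIC));K=cam('wrist',o);M=R.from_quat(o['tool_rot']).as_matrix();print(o['eef_pos'],np.degrees(np.arctan2(M[1,1],M[0,1])),M.round(3).tolist())
zt=o['eef_pos'][2]+.026;c=proj(K,[*o['eef_pos'][:2],zt]);print(c,wood(im,K,zt,c,130)[:2],V(0,-.1045))
P=pts(r.x)
print([(proj(K,p)*1.5625).round(0).tolist() for p in P])
print(M.T@(np.r_[V(0,-.1045),.17]-o['eef_pos'])/.05)
```

```text
[ 0.6361839  -0.04836973  0.16712715] 8.976184469527912 [[-0.156, 0.988, -0.001], [0.988, 0.156, -0.0], [0.0, -0.001, -1.0]]
[255.69629253 280.5563972 ] (((636.3480834960938, -45.28361892700195), (38.11566162109375, 48.59141159057617), 8.849392890930176), 9932) [ 0.63685271 -0.05046356]
[[341.0, 397.0], [463.0, 397.0], [329.0, 135.0], [472.0, 134.0], [470.0, 191.0], [332.0, 192.0], [339.0, 406.0], [466.0, 406.0], [400.0, -10.0], [347.0, 241.0], [455.0, 241.0], [343.0, 439.0], [462.0, 439.0]]
[-0.0434477   0.00664541 -0.05746311]
```

View pics/w5v.png

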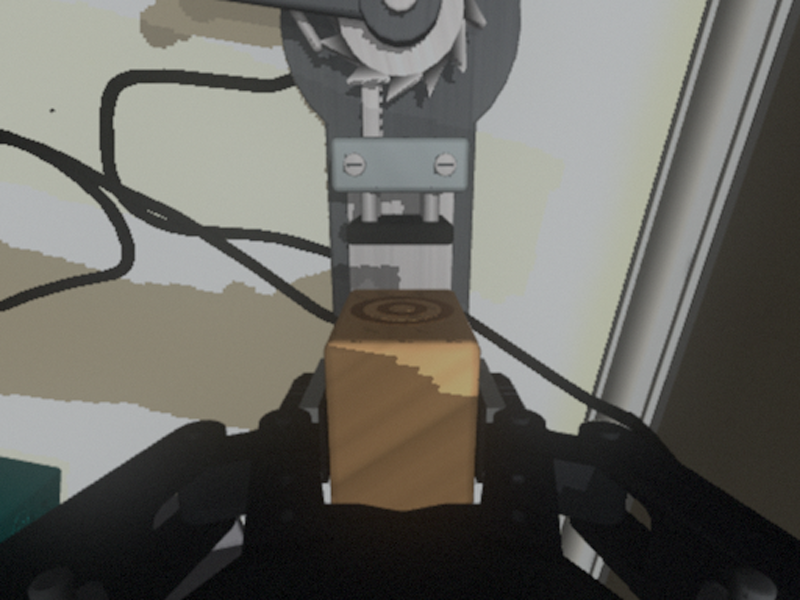

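View: the block is held square in the jaws' line at (402,420), with its rings end towards the pad. The pad front edge is at row 244 and the moving jaw top at (333–467,138–190), matching the fit to a few pixels.

Run:
```python
from fit import *
o=bot.get_obs();K=cam('wrist',o);M=R.from_quat(o['tool_rot']).as_matrix()
e=o['eef_pos']
for q,z in [((402,344),e[2]+.026),((402,291),e[2]-.034)]:
    w=toworld(K,q[0]/1.5625,q[1]/1.5625,z); print('block front rel tool',M.T@(w-e))
for q,z in [((400,242),.086),((400,138),.088),((400,190),.088),((400,2),.062)]:
    w=toworld(K,q[0]/1.5625,q[1]/1.5625,z);d=w[:2]-[x,y];print('vice loc',np.array([np.cos(a)*d[0]+np.sin(a)*d[1],-np.sin(a)*d[0]+np.cos(a)*d[1]]).round(4))
print(r.x)
```

```text
block front rel tool [ 0.02599163  0.00061605 -0.02599964]
block front rel tool [0.02464163 0.00058391 0.03400035]
vice loc [-0.0005 -0.0658]
vice loc [-0.0002 -0.0203]
vice loc [-0.0003 -0.0423]
vice loc [0.     0.0401]
[ 0.61998592  0.05266617  0.16210819 -0.04281681 -0.1929477   0.06207526
 -0.06539687]
```

drive_tool:
  rows:
    - {"dx": 0.02, "dy": 0, "dz": 0.5, "wx": 0, "wy": 0, "wz": -0.06, "hand": 25}
    - {"dx": 0.02, "dy": 0, "dz": 1.0, "wx": 0, "wy": 0, "wz": -0.06, "hand": 25}
    - {"dx": 0.02, "dy": 0, "dz": 1.5, "wx": 0, "wy": 0, "wz": -0.06, "hand": 25}
    - {"dx": 0.02, "dy": 0, "dz": 1.9, "wx": 0, "wy": 0, "wz": -0.06, "hand": 25}
    - {"dx": 0.02, "dy": 0, "dz": 2.1, "wx": 0, "wy": 0, "wz": -0.06, "hand": 25}
    - {"dx": 0.02, "dy": 0, "dz": 2.18, "wx": 0, "wy": 0, "wz": -0.06, "hand": 25}
    - {"dx": 0.02, "dy": 0, "dz": 2.22, "wx": 0, "wy": 0, "wz": -0.06, "hand": 25}
    - {"dx": 0.02, "dy": 0, "dz": 2.25, "wx": 0, "wy": 0, "wz": -0.06, "hand": 25}
    - {"dx": 0.02, "dy": 0, "dz": 2.25, "wx": 0, "wy": 0, "wz": -0.06, "hand": 25}

```text
clock: 13.15
eef_pos: [0.637, -0.0474, 0.0558]
tool_rot: [0.647, 0.763, 0.001, 0.001]
ft_force: [-0.5, -0.8, -2.1]
grip_width: 0.0394
grasp_force: 61.2
```

drive_tool:
  rows:
    - {"dx": 0, "dy": 0, "dz": 0.02, "wx": 0, "wy": 0, "wz": 0, "hand": 25}
    - {"dx": 0, "dy": 0, "dz": 0.03, "wx": 0, "wy": 0, "wz": 0, "hand": 25}
    - {"dx": 0, "dy": 0, "dz": 0.03, "wx": 0, "wy": 0, "wz": 0, "hand": 25}

```text
clock: 13.45
eef_pos: [0.6368, -0.0474, 0.0541]
tool_rot: [0.647, 0.763, 0.0, 0.001]
ft_force: [-0.9, 0.4, 0.5]
grip_width: 0.0394
grasp_force: 61.6
```

drive_tool:
  rows:
    - {"dx": 0, "dy": 0, "dz": 0, "wx": 0, "wy": 0, "wz": 0, "hand": 75}
    - {"dx": 0, "dy": 0, "dz": 0, "wx": 0, "wy": 0, "wz": 0, "hand": 75}
    - {"dx": 0, "dy": 0, "dz": 0, "wx": 0, "wy": 0, "wz": 0, "hand": 75}
    - {"dx": 0, "dy": 0, "dz": -0.4, "wx": 0, "wy": 0, "wz": 0, "hand": 75}
    - {"dx": 0, "dy": 0, "dz": -1.0, "wx": 0, "wy": 0, "wz": 0, "hand": 75}
    - {"dx": 0, "dy": 0, "dz": -2.0, "wx": 0, "wy": 0, "wz": 0, "hand": 75}
    - {"dx": -0.4, "dy": 0, "dz": -3.0, "wx": 0, "wy": 0, "wz": 0, "hand": 75}
    - {"dx": -0.8, "dy": 0, "dz": -4.0, "wx": 0, "wy": 0, "wz": 0, "hand": 75}
    - {"dx": -1.2, "dy": 0, "dz": -5.0, "wx": 0, "wy": 0, "wz": 0, "hand": 75}
    - {"dx": -1.2, "dy": 0, "dz": -5.5, "wx": 0, "wy": 0, "wz": 0, "hand": 75}
    - {"dx": -1.2, "dy": 0, "dz": -5.5, "wx": 0, "wy": 0, "wz": 0, "hand": 75}

```text
clock: 14.55
eef_pos: [0.6481, -0.108, 0.3355]
tool_rot: [0.647, 0.762, 0.003, 0.005]
ft_force: [-0.1, -0.9, 0.6]
grip_width: 0.0751
grasp_force: 0.0
```

Run:
```python
from fit import *
o=bot.get_obs();im=bot.camera('wrist');save('w6',im);K=cam('wrist',o)
pickle.dump(o,open('w6.pkl','wb'));print(o['eef_pos'],o['joint_pos'].round(2))
c=proj(K,[*V(0,-.105),.08]);R_=wood(im,K,.08,c,60);print(c,R_)
for b in R_[2]: d=b/1000-[x,y];print(np.array([np.cos(a)*d[0]+np.sin(a)*d[1],-np.sin(a)*d[0]+np.cos(a)*d[1]]).round(4))
for ch in range(0,14): 
    L=ch/10; th=2.094+L+a; h=V(0,.045)+.12*np.array([np.cos(th),np.sin(th)])
    if ch%3==0: print(L,h.round(3),proj(K,[*h,.118]).round(0))
for d in bot.look_for('wrist','lever'):print(d)
save('w6v',cv2.resize(im,(800,600),interpolation=cv2.INTER_CUBIC))
```

```text
[ 0.64807078 -0.10801884  0.3354777 ] [-0.17  0.57  0.74  1.73 -0.    1.24]
[253.21268938 119.07687171] (((636.7732543945312, -51.0149040222168), (38.21604919433594, 58.42525863647461), 9.931777954101562), 1420, array([[612.91315 , -25.535725],
       [622.99005 , -83.08541 ],
       [660.63336 , -76.49408 ],
       [650.55646 , -18.944397]], dtype=float32))
[-0.0196 -0.076 ]
[-0.0189 -0.1345]
[ 0.0193 -0.134 ]
[ 0.0186 -0.0756]
0.0 [0.537 0.19 ] [ 187. -165.]
0.3 [0.513 0.163] [ 159. -134.]
0.6 [0.498 0.131] [141. -96.]
0.9 [0.493 0.095] [134. -54.]
1.2 [0.499 0.06 ] [138. -12.]
{'extent': [240.1, 9.2, 59.0, 11.8], 'score': 0.92}
{'extent': [254.8, 88.0, 99.9, 175.9], 'score': 0.65}
```

View pics/w6v.png

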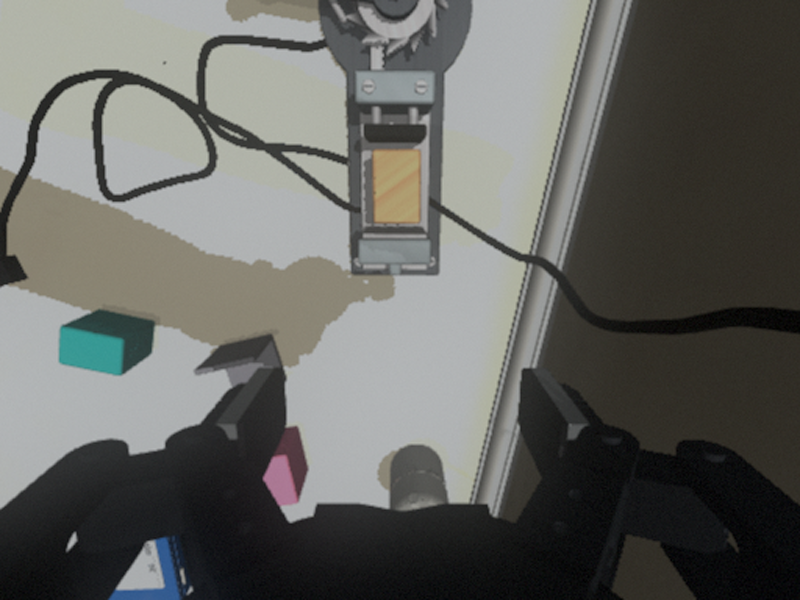

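The block stands centrally on the bed at (398,185), square, with clear gaps to the pad (row 142) and the fixed jaw (row 228). Next I'll look at the handle from above.

drive_tool:
  rows:
    - {"dx": 4.0, "dy": -0.7, "dz": 0.9, "wx": 0, "wy": 0, "wz": -16, "hand": 75}
    - {"dx": 4.0, "dy": -0.7, "dz": 0.9, "wx": 0, "wy": 0, "wz": -16, "hand": 75}
    - {"dx": 4.0, "dy": -0.7, "dz": 0.9, "wx": 0, "wy": 0, "wz": -16, "hand": 40}
    - {"dx": 4.0, "dy": -0.7, "dz": 0.9, "wx": 0, "wy": 0, "wz": -16, "hand": 40}
    - {"dx": 4.0, "dy": -0.7, "dz": 0.9, "wx": 0, "wy": 0, "wz": -16, "hand": 40}
    - {"dx": 4.0, "dy": -0.7, "dz": 0.9, "wx": 0, "wy": 0, "wz": -16, "hand": 40}
    - {"dx": 4.0, "dy": -0.7, "dz": 0.9, "wx": 0, "wy": 0, "wz": -16, "hand": 40}
    - {"dx": 4.0, "dy": -0.7, "dz": 0.9, "wx": 0, "wy": 0, "wz": -16, "hand": 40}
    - {"dx": 4.0, "dy": -0.7, "dz": 0.9, "wx": 0, "wy": 0, "wz": -16, "hand": 40}
    - {"dx": 4.0, "dy": -0.7, "dz": 0.9, "wx": 0, "wy": 0, "wz": -16, "hand": 40}
    - {"dx": 4.0, "dy": -0.7, "dz": 0.9, "wx": 0, "wy": 0, "wz": -16, "hand": 40}
    - {"dx": 4.0, "dy": -0.7, "dz": 0.9, "wx": 0, "wy": 0, "wz": -16, "hand": 40}

```text
clock: 15.85
eef_pos: [0.5779, 0.0852, 0.2816]
tool_rot: [0.005, 1.0, -0.0, -0.002]
ft_force: [-0.2, -0.1, -0.4]
grip_width: 0.04
grasp_force: 0.0
```

Run:
```python
from fit import *
o=bot.get_obs();im=bot.camera('wrist');save('w7',im);K=cam('wrist',o)
pickle.dump(o,open('w7.pkl','wb'));print(o['eef_pos'],o['joint_pos'].round(2))
for L in [.7,.9,1.1]:
    th=2.094+L+a; h=V(0,.045)+.12*np.array([np.cos(th),np.sin(th)]);print(L,h.round(4),proj(K,[*h,.118]).round(1),proj(K,[*h,.053]).round(1))
print(proj(K,[*V(0,.045),.065]))
for d in bot.look_for('wrist','lever')[:2]:print(d)
for d in bot.look_for('wrist','lever_grip')[:2]:print(d)
save('w7v',cv2.resize(im,(800,600),interpolation=cv2.INTER_CUBIC))
```

```text
[0.57789109 0.0852251  0.28160926] [0.15 0.4  0.34 1.51 0.   0.16]
0.7 [0.4927 0.1197] [293.8  93.9] [287.1  97.9]
0.9 [0.4907 0.0958] [268.9  91.9] [266.8  96.3]
1.1 [0.4934 0.072 ] [244.1  95.2] [246.5  99. ]
[268.62388057 197.69426062]
{'extent': [267.6, 146.2, 36.5, 127.7], 'score': 0.95}
{'extent': [263.9, 146.2, 37.9, 133.5], 'score': 0.81}
{'extent': [203.2, 167.6, 228.8, 173.6], 'score': 0.48}
```

View pics/w7v.png

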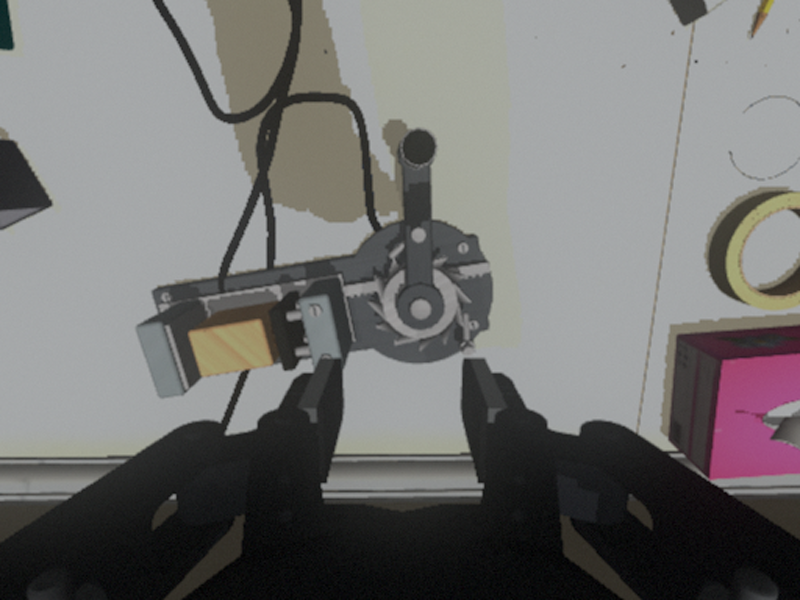

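View: the handle top is at (419,146), so lever ≈ 0.90, and the hub at (421,308) agrees with the fit. The block is at (230,340). Now I'll lower the open fingers round the handle.

drive_tool:
  rows:
    - {"dx": 1.0, "dy": 0.1, "dz": 0.5, "wx": 0, "wy": 0, "wz": 0, "hand": 45}
    - {"dx": 1.75, "dy": 0.19, "dz": 1.0, "wx": 0, "wy": 0, "wz": 0, "hand": 45}
    - {"dx": 1.75, "dy": 0.19, "dz": 2.0, "wx": 0, "wy": 0, "wz": 0, "hand": 45}
    - {"dx": 1.75, "dy": 0.19, "dz": 2.7, "wx": 0, "wy": 0, "wz": 0, "hand": 45}
    - {"dx": 1.75, "dy": 0.19, "dz": 3.3, "wx": 0, "wy": 0, "wz": 0, "hand": 45}
    - {"dx": 1.75, "dy": 0.19, "dz": 3.8, "wx": 0, "wy": 0, "wz": 0, "hand": 45}
    - {"dx": 1.75, "dy": 0.19, "dz": 3.88, "wx": 0, "wy": 0, "wz": 0, "hand": 28}
    - {"dx": 1.75, "dy": 0.19, "dz": 3.88, "wx": 0, "wy": 0, "wz": 0, "hand": 28}
    - {"dx": 1.75, "dy": 0.19, "dz": 3.88, "wx": 0, "wy": 0, "wz": 0, "hand": 28}

```text
clock: 16.9
eef_pos: [0.4926, 0.0956, 0.0907]
tool_rot: [0.005, 1.0, 0.0, 0.001]
ft_force: [-1.3, -0.1, -0.1]
grip_width: 0.0278
grasp_force: 0.0
```

drive_tool:
  rows:
    - {"dx": -0.02, "dy": 0.29, "dz": 0, "wx": 0, "wy": 0, "wz": 1.39, "hand": 28}
    - {"dx": -0.07, "dy": 0.58, "dz": 0, "wx": 0, "wy": 0, "wz": 2.78, "hand": 28}
    - {"dx": -0.16, "dy": 0.855, "dz": 0, "wx": 0, "wy": 0, "wz": 4.17, "hand": 28}
    - {"dx": -0.28, "dy": 1.12, "dz": 0, "wx": 0, "wy": 0, "wz": 5.57, "hand": 28}
    - {"dx": -0.43, "dy": 1.37, "dz": 0, "wx": 0, "wy": 0, "wz": 6.96, "hand": 28}
    - {"dx": -0.61, "dy": 1.6, "dz": 0, "wx": 0, "wy": 0, "wz": 8.35, "hand": 28}
    - {"dx": -0.82, "dy": 1.8, "dz": 0, "wx": 0, "wy": 0, "wz": 9.74, "hand": 28}
    - {"dx": -0.82, "dy": 1.8, "dz": 0, "wx": 0, "wy": 0, "wz": 9.74, "hand": 28}

```text
clock: 17.7
eef_pos: [0.5356, 0.1865, 0.0912]
tool_rot: [0.416, 0.909, 0.002, 0.002]
ft_force: [-0.2, 0.3, 0.5]
grip_width: 0.0278
grasp_force: 0.0
```

```bash
cat > lev.py <<'E'
from fit import *
def lev():
    o=bot.get_obs();M=R.from_quat(o['tool_rot']).as_matrix();d=o['eef_pos'][:2]-V(0,.045)
    print('t',o['clock'],'r',np.hypot(*d).round(4),'L',(np.arctan2(d[1],d[0])%6.2832-a-2.094).round(3),'toolx L',(np.arctan2(M[1,0],M[0,0])%6.2832-a-2.094).round(3),'z',o['eef_pos'][2].round(4),'F',o['ft_force'].round(1),'grip',o['grip_width'].round(4),o['grasp_force'].round(1))
    return o
if __name__=='__main__': lev()
E
python3 lev.py
```

```text
Traceback (most recent call last):
  File "lev.py", line 6, in <module>
    if __name__=='__main__': lev()
                             ~~~^^
  File "lev.py", line 4, in lev
    print('t',o['clock'],'r',np.hypot(*d).round(4),'L',(np.arctan2(d[1],d[0])%6.2832-a-2.094).round(3),'toolx L',(np.arctan2(M[1,0],M[0,0])%6.2832-a-2.094).round(3),'z',o['eef_pos'][2].round(4),'F',o['ft_force'].round(1),'grip',o['grip_width'].round(4),o['grasp_force'].round(1))
                                                                                                                                                                                                                                    ^^^^^^^^^^^^^^^^^^^^^
AttributeError: 'float' object has no attribute 'round'
```

drive_tool:
  rows:
    - {"dx": -0.02, "dy": -0.29, "dz": 0, "wx": 0, "wy": 0, "wz": -1.4, "hand": 28}
    - {"dx": -0.07, "dy": -0.58, "dz": 0, "wx": 0, "wy": 0, "wz": -2.81, "hand": 28}
    - {"dx": -0.16, "dy": -0.86, "dz": 0, "wx": 0, "wy": 0, "wz": -4.21, "hand": 28}
    - {"dx": -0.28, "dy": -1.13, "dz": 0, "wx": 0, "wy": 0, "wz": -5.62, "hand": 28}
    - {"dx": -0.44, "dy": -1.38, "dz": 0, "wx": 0, "wy": 0, "wz": -7.02, "hand": 28}
    - {"dx": -0.62, "dy": -1.61, "dz": 0, "wx": 0, "wy": 0, "wz": -8.42, "hand": 28}
    - {"dx": -0.83, "dy": -1.82, "dz": 0, "wx": 0, "wy": 0, "wz": -9.83, "hand": 28}
    - {"dx": -1.06, "dy": -1.99, "dz": 0, "wx": 0, "wy": 0, "wz": -11.23, "hand": 28}
    - {"dx": -1.32, "dy": -2.14, "dz": 0, "wx": 0, "wy": 0, "wz": -12.64, "hand": 28}
    - {"dx": -1.59, "dy": -2.26, "dz": 0, "wx": 0, "wy": 0, "wz": -14.04, "hand": 28}
    - {"dx": -1.59, "dy": -2.26, "dz": 0, "wx": 0, "wy": 0, "wz": -14.04, "hand": 28}

```text
clock: 18.8
eef_pos: [0.5007, 0.0499, 0.0908]
tool_rot: [-0.182, 0.983, -0.0, 0.002]
ft_force: [0.2, 0.5, 0.4]
grip_width: 0.0282
grasp_force: 0.3
```

```bash
sed -i "s/o\['grasp_force'\].round(1)/o['grasp_force']/; s/o\['grip_width'\].round(4)/o['grip_width']/" lev.py; python3 lev.py
python3 - <<'E'
from fit import *
o=bot.get_obs();K=cam('wrist',o);im=bot.camera('wrist');save('w8',im)
print('jaw px',[proj(K,[*V(*q),.088]).round(0).tolist() for q in [(-.031,-.0428),(.031,-.0428),(-.031,-.0188),(0,-.1045)]])
for c in ['scene','side']:
    im=bot.camera(c);save(c+'8',im)
    for t in ['pad','jaw','lever','sample']:print(c,t,[(round(d['score'],2),np.round(d['extent'],1).tolist()) for d in bot.look_for(c,t)][:2])
E
```

```text
t 18.8 r 0.1198 L 1.3 toolx L 1.251 z 0.0908 F [0.2 0.5 0.4] grip 0.028237083919197385 0.2880911249667406
jaw px [[129.0, 367.0], [121.0, 446.0], [172.0, 374.0], [19.0, 392.0]]
scene pad [(0.64, [260.6, 189.4, 11.7, 19.7])]
scene jaw [(0.78, [250.1, 186.9, 35.1, 20.9])]
scene lever [(0.55, [229.6, 185.6, 23.9, 20.8])]
scene sample [(0.75, [252.3, 241.3, 22.2, 25.4]), (0.62, [320.6, 234.9, 22.5, 28.8])]
side pad [(0.49, [279.1, 185.8, 16.3, 24.1])]
side jaw [(0.55, [268.0, 181.4, 31.2, 24.9])]
side lever [(0.85, [243.8, 171.7, 40.4, 20.6])]
side sample [(0.8, [277.1, 185.0, 20.6, 25.4]), (0.76, [220.5, 246.9, 22.0, 33.0])]
```

drive_tool:
  rows:
    - {"dx": -0.02, "dy": 0.29, "dz": 0, "wx": 0, "wy": 0, "wz": 1.4, "hand": 28}
    - {"dx": -0.07, "dy": 0.58, "dz": 0, "wx": 0, "wy": 0, "wz": 2.81, "hand": 28}
    - {"dx": -0.16, "dy": 0.86, "dz": 0, "wx": 0, "wy": 0, "wz": 4.21, "hand": 28}
    - {"dx": -0.28, "dy": 1.13, "dz": 0, "wx": 0, "wy": 0, "wz": 5.62, "hand": 28}
    - {"dx": -0.44, "dy": 1.38, "dz": 0, "wx": 0, "wy": 0, "wz": 7.02, "hand": 28}
    - {"dx": -0.62, "dy": 1.61, "dz": 0, "wx": 0, "wy": 0, "wz": 8.42, "hand": 28}
    - {"dx": -0.83, "dy": 1.82, "dz": 0, "wx": 0, "wy": 0, "wz": 9.83, "hand": 28}
    - {"dx": -1.06, "dy": 1.99, "dz": 0, "wx": 0, "wy": 0, "wz": 11.23, "hand": 28}
    - {"dx": -1.32, "dy": 2.14, "dz": 0, "wx": 0, "wy": 0, "wz": 12.64, "hand": 28}
    - {"dx": -1.59, "dy": 2.26, "dz": 0, "wx": 0, "wy": 0, "wz": 14.04, "hand": 28}
    - {"dx": -1.59, "dy": 2.26, "dz": 0, "wx": 0, "wy": 0, "wz": 14.04, "hand": 28}

```text
clock: 20.45
eef_pos: [0.5345, 0.1861, 0.0891]
tool_rot: [0.416, 0.909, 0.0, 0.0]
ft_force: [-0.2, -0.4, -0.0]
grip_width: 0.0281
grasp_force: 0.0
```

```bash
python3 lev.py
```

```text
t 20.45 r 0.118 L 0.029 toolx L 0.027 z 0.0891 F [-0.2 -0.4 -0. ] grip 0.028100436802776928 0.0
```

drive_tool:
  rows:
    - {"dx": -0.02, "dy": -0.29, "dz": 0, "wx": 0, "wy": 0, "wz": -1.4, "hand": 28}
    - {"dx": -0.07, "dy": -0.58, "dz": 0, "wx": 0, "wy": 0, "wz": -2.81, "hand": 28}
    - {"dx": -0.16, "dy": -0.86, "dz": 0, "wx": 0, "wy": 0, "wz": -4.21, "hand": 28}
    - {"dx": -0.28, "dy": -1.13, "dz": 0, "wx": 0, "wy": 0, "wz": -5.62, "hand": 28}
    - {"dx": -0.44, "dy": -1.38, "dz": 0, "wx": 0, "wy": 0, "wz": -7.02, "hand": 28}
    - {"dx": -0.62, "dy": -1.61, "dz": 0, "wx": 0, "wy": 0, "wz": -8.42, "hand": 28}
    - {"dx": -0.83, "dy": -1.82, "dz": 0, "wx": 0, "wy": 0, "wz": -9.83, "hand": 28}
    - {"dx": -1.06, "dy": -1.99, "dz": 0, "wx": 0, "wy": 0, "wz": -11.23, "hand": 28}
    - {"dx": -1.32, "dy": -2.14, "dz": 0, "wx": 0, "wy": 0, "wz": -12.64, "hand": 28}
    - {"dx": -1.57, "dy": -2.25, "dz": 0, "wx": 0, "wy": 0, "wz": -13.9, "hand": 28}
    - {"dx": -1.57, "dy": -2.25, "dz": 0, "wx": 0, "wy": 0, "wz": -13.9, "hand": 28}

```text
clock: 21.55
eef_pos: [0.4997, 0.051, 0.0897]
tool_rot: [-0.176, 0.984, 0.0, 0.001]
ft_force: [0.2, 0.8, 1.5]
grip_width: 0.028
grasp_force: 0.5
```

```bash
python3 lev.py; python3 -c "
from fit import *
o=bot.get_obs();M=R.from_quat(o['tool_rot']).as_matrix();print(M.T@(np.array([.5779,.0852,.2816])-o['eef_pos'])/.05)"
```

```text
t 21.55 r 0.1203 L 1.288 toolx L 1.239 z 0.0897 F [0.2 0.8 1.5] grip 0.02796596740183114 0.5444435030221939
[-1.70800038  0.09991696 -3.83642706]
```

drive_tool:
  rows:
    - {"dx": 0, "dy": 0, "dz": -0.6, "wx": 0, "wy": 0, "wz": 0, "hand": 45}
    - {"dx": 0, "dy": 0, "dz": -1.4, "wx": 0, "wy": 0, "wz": 0, "hand": 45}
    - {"dx": -0.5, "dy": 0.1, "dz": -2.2, "wx": 0, "wy": 0, "wz": 1.3, "hand": 45}
    - {"dx": -1.2, "dy": 0.1, "dz": -3.0, "wx": 0, "wy": 0, "wz": 2.6, "hand": 45}
    - {"dx": -1.7, "dy": 0.1, "dz": -3.84, "wx": 0, "wy": 0, "wz": 3.9, "hand": 45}
    - {"dx": -1.7, "dy": 0.1, "dz": -3.84, "wx": 0, "wy": 0, "wz": 3.9, "hand": 45}
    - {"dx": -1.7, "dy": 0.1, "dz": -3.84, "wx": 0, "wy": 0, "wz": 3.9, "hand": 45}
    - {"dx": -1.7, "dy": 0.1, "dz": -3.84, "wx": 0, "wy": 0, "wz": 3.9, "hand": 45}

```text
clock: 22.35
eef_pos: [0.5758, 0.0859, 0.2795]
tool_rot: [-0.007, 1.0, -0.001, -0.002]
ft_force: [-0.9, -0.0, -0.4]
grip_width: 0.0449
grasp_force: 0.0
```

```bash
cat > prof.py <<'E'
from fit import *
def prof(im,K,z=.088,xs=(-.012,-.006,.0,.006,.012)):
    Y=np.arange(-.18,0,.002); g=im.astype(np.float32)
    out=[]
    for Yv in Y:
        p=np.mean([cv2.getRectSubPix(g,(1,1),tuple(map(float,proj(K,[*V(X,Yv),z])))).ravel() for X in xs],0); out.append(p)
    return Y,np.array(out)
def show(n,im,K):
    Y,P=prof(im,K); S=''
    print(n);print(' '.join(f'{int(round(yv*1000))}:{int(p.mean())}{"w" if p[0]-p[2]>25 else ""}' for yv,p in zip(Y,P) if -.16<yv<-.01))
if __name__=='__main__':
    for n in('w7',): show(n,cv2.imread(f'pics/{n}.png')[:,:,::-1].copy(),cam('wrist',pickle.load(open(n+'.pkl','rb'))))
    o=bot.get_obs();im=bot.camera('wrist');save('w9',im);K=cam('wrist',o);pickle.dump(o,open('w9.pkl','wb'));print(o['eef_pos'],o['clock']);show('w9',im,K)
    c=proj(K,[*V(0,-.11),.08]);q=wood(im,K,.08,c,70)
    for b in q[2]: d=b/1000-[x,y];print(np.array([np.cos(a)*d[0]+np.sin(a)*d[1],-np.sin(a)*d[0]+np.cos(a)*d[1]]).round(4))
    hs=[proj(K,[*(V(0,.045)+.12*np.array([np.cos(2.094+L+a),np.sin(2.094+L+a)])),.118]).round(0).tolist() for L in(1.2,1.3)];print(hs)
E
python3 prof.py
```

```text
w7
-160:129 -158:130 -156:129 -154:129 -152:130 -150:127 -148:111 -146:94 -144:140 -142:110 -140:61 -138:60 -136:61 -134:60 -132:61 -130:96w -128:139w -126:140w -124:140w -122:140w -120:140w -118:140w -116:139w -114:139w -112:138w -110:137w -108:136w -106:137w -104:138w -102:138w -100:137w -98:137w -96:137w -94:138w -92:138w -90:139w -88:139w -86:138w -84:138w -82:137w -80:137w -78:137w -76:135w -74:121w -72:71w -70:57 -68:57 -66:48 -64:44 -62:45 -60:45 -58:42 -56:38 -54:49 -52:60 -50:60 -48:61 -46:62 -44:71 -42:102 -40:128 -38:130 -36:131 -34:131 -32:131 -30:132 -28:133 -26:133 -24:133 -22:126 -20:87 -18:52 -16:52 -14:52 -12:52
[0.57580763 0.08587893 0.27945614] 22.35
w9
-160:127 -158:128 -156:128 -154:128 -152:128 -150:125 -148:109 -146:94 -144:139 -142:107 -140:59 -138:73 -136:129w -134:138w -132:138w -130:138w -128:138w -126:138w -124:137w -122:137w -120:136w -118:135w -116:135w -114:135w -112:135w -110:136w -108:135w -106:135w -104:135w -102:135w -100:136w -98:137w -96:137w -94:136w -92:136w -90:135w -88:135w -86:134w -84:135w -82:99w -80:45 -78:43 -76:43 -74:43 -72:39 -70:41 -68:55 -66:60 -64:68 -62:114 -60:127 -58:127 -56:127 -54:128 -52:128 -50:129 -48:129 -46:129 -44:128 -42:111 -40:67 -38:50 -36:50 -34:50 -32:50 -30:52 -28:56 -26:99 -24:124 -22:125 -20:131 -18:132 -16:132 -14:132 -12:132
[-0.0185 -0.0844]
[-0.0192 -0.1419]
[ 0.02   -0.1423]
[ 0.0207 -0.0848]
[[233.0, 100.0], [222.0, 105.0]]
```

```bash
python3 -c "
from prof import *
show('w6',cv2.imread('pics/w6.png')[:,:,::-1].copy(),cam('wrist',pickle.load(open('w6.pkl','rb'))))
o=bot.get_obs();M=R.from_quat(o['tool_rot']).as_matrix();print(V(0,-.131),M.T@(np.r_[V(0,-.131),.22]-o['eef_pos'])/.05,np.degrees(np.arctan2(M[1,0],M[0,0])))"
```

```text
w6
-160:140 -158:139 -156:137 -154:137 -152:139 -150:138 -148:124 -146:112 -144:147 -142:101 -140:70 -138:70 -136:107 -134:125 -132:133w -130:147w -128:147w -126:147w -124:147w -122:147w -120:146w -118:146w -116:145w -114:144w -112:144w -110:145w -108:145w -106:145w -104:146w -102:145w -100:145w -98:145w -96:146w -94:146w -92:147w -90:147w -88:146w -86:145w -84:145w -82:145w -80:146w -78:141w -76:111w -74:97 -72:93 -70:49 -68:47 -66:50 -64:52 -62:51 -60:52 -58:64 -56:105 -54:106 -52:107 -50:89 -48:82 -46:75 -44:58 -42:102 -40:144 -38:152 -36:153 -34:153 -32:153 -30:153 -28:152 -26:152 -24:151 -22:148 -20:116 -18:105 -16:107 -14:106 -12:102
[ 0.63903581 -0.07609162] [-1.23386036 -3.25253769  1.18062533] -179.2581335835429
```

drive_tool:
  rows:
    - {"dx": -1.23, "dy": -3.25, "dz": 1.18, "wx": 0, "wy": 0, "wz": 16.3, "hand": 45}
    - {"dx": -1.23, "dy": -3.25, "dz": 1.18, "wx": 0, "wy": 0, "wz": 16.3, "hand": 45}
    - {"dx": -1.23, "dy": -3.25, "dz": 1.18, "wx": 0, "wy": 0, "wz": 16.3, "hand": 45}
    - {"dx": -1.23, "dy": -3.25, "dz": 1.18, "wx": 0, "wy": 0, "wz": 16.3, "hand": 45}
    - {"dx": -1.23, "dy": -3.25, "dz": 1.18, "wx": 0, "wy": 0, "wz": 16.3, "hand": 45}
    - {"dx": -1.23, "dy": -3.25, "dz": 1.18, "wx": 0, "wy": 0, "wz": 16.3, "hand": 45}
    - {"dx": -1.23, "dy": -3.25, "dz": 1.18, "wx": 0, "wy": 0, "wz": 16.3, "hand": 45}
    - {"dx": -1.23, "dy": -3.25, "dz": 1.18, "wx": 0, "wy": 0, "wz": 16.3, "hand": 45}
    - {"dx": -1.23, "dy": -3.25, "dz": 1.18, "wx": 0, "wy": 0, "wz": 16.3, "hand": 45}
    - {"dx": -1.23, "dy": -3.25, "dz": 1.18, "wx": 0, "wy": 0, "wz": 16.3, "hand": 45}
    - {"dx": -1.23, "dy": -3.25, "dz": 1.18, "wx": 0, "wy": 0, "wz": 16.3, "hand": 45}
    - {"dx": -1.23, "dy": -3.25, "dz": 1.18, "wx": 0, "wy": 0, "wz": 16.3, "hand": 45}

```text
clock: 23.6
eef_pos: [0.6398, -0.0756, 0.2211]
tool_rot: [0.647, 0.762, -0.001, -0.001]
ft_force: [0.1, 0.2, -0.3]
grip_width: 0.0448
grasp_force: 0.0
```

```bash
cat > gap.py <<'E'
from prof import *
import sys
n=sys.argv[1]
o=bot.get_obs();im=bot.camera('wrist');save(n,im);K=cam('wrist',o);pickle.dump(o,open(n+'.pkl','wb'));print(o['eef_pos'],o['clock'],o['joint_pos'].round(2))
for xs in [(-.003,0,.003),(-.024,-.022,-.02),(.02,.022,.024)]:
    Y=np.arange(-.15,-.01,.001);g=im.astype(np.float32)
    P=[np.mean([cv2.getRectSubPix(g,(1,1),tuple(map(float,proj(K,[*V(X,v),.087])))).ravel() for X in xs],0) for v in Y]
    print(xs,' '.join(f'{int(round(v*1000))}:{int(p.mean())}{"w" if p[0]-p[2]>25 else ""}' for v,p in zip(Y,P) if -.088<v<-.036))
E
python3 gap.py w10
```

```text
[ 0.6397978  -0.07560592  0.22111377] 23.6 [-0.12  0.55  0.41  1.43 -0.    1.29]
(-0.003, 0, 0.003) -88:138w -87:138w -86:138w -85:136w -84:126w -83:92w -82:56 -81:48 -80:49 -79:48 -78:49 -77:48 -76:48 -75:48 -74:47 -73:47 -72:54 -71:96 -70:102 -69:94 -68:93 -67:93 -66:94 -65:90 -64:79 -63:92 -62:111 -61:126 -60:132 -59:133 -58:133 -57:134 -56:134 -55:135 -54:136 -53:137 -52:137 -51:137 -50:138 -49:138 -48:139 -47:138 -46:139 -45:139 -44:139 -43:137 -42:126 -41:114 -40:131 -39:151 -38:152 -37:153
(-0.024, -0.022, -0.02) -88:95 -87:96 -86:96 -85:101 -84:98 -83:86 -82:61 -81:49 -80:49 -79:50 -78:50 -77:50 -76:50 -75:50 -74:54 -73:64 -72:86 -71:100 -70:100 -69:95 -68:93 -67:93 -66:93 -65:89 -64:78 -63:89 -62:108 -61:124 -60:130 -59:130 -58:131 -57:120 -56:121 -55:142 -54:147 -53:135 -52:98 -51:127 -50:153 -49:153 -48:146 -47:135 -46:136 -45:138 -44:138 -43:136 -42:127 -41:114 -40:119 -39:145 -38:148 -37:148
(0.02, 0.022, 0.024) -88:140 -87:138 -86:137 -85:140 -84:141 -83:125 -82:86 -81:67 -80:69 -79:71 -78:71 -77:72 -76:71 -75:69 -74:74 -73:96 -72:135 -71:148 -70:148 -69:148 -68:149 -67:149 -66:146 -65:134 -64:98 -63:96 -62:119 -61:134 -60:136 -59:138 -58:137 -57:133 -56:137 -55:145 -54:149 -53:138 -52:112 -51:137 -50:154 -49:150 -48:144 -47:139 -46:140 -45:140 -44:141 -43:137 -42:124 -41:114 -40:139 -39:152 -38:154 -37:154
```

drive_tool:
  rows:
    - {"dx": 2.95, "dy": -2.35, "dz": 0.8, "wx": 0, "wy": 0, "wz": -20.2, "hand": 45}
    - {"dx": 2.95, "dy": -2.35, "dz": 0.8, "wx": 0, "wy": 0, "wz": -20.2, "hand": 45}
    - {"dx": 2.95, "dy": -2.35, "dz": 0.8, "wx": 0, "wy": 0, "wz": -20.2, "hand": 45}
    - {"dx": 2.95, "dy": -2.35, "dz": 0.8, "wx": 0, "wy": 0, "wz": -20.2, "hand": 45}
    - {"dx": 2.95, "dy": -2.35, "dz": 0.8, "wx": 0, "wy": 0, "wz": -20.2, "hand": 45}
    - {"dx": 2.95, "dy": -2.35, "dz": 0.8, "wx": 0, "wy": 0, "wz": -20.2, "hand": 45}
    - {"dx": 2.95, "dy": -2.35, "dz": 0.8, "wx": 0, "wy": 0, "wz": -20.2, "hand": 45}
    - {"dx": 2.95, "dy": -2.35, "dz": 0.8, "wx": 0, "wy": 0, "wz": -20.2, "hand": 45}
    - {"dx": 2.95, "dy": -2.35, "dz": 0.8, "wx": 0, "wy": 0, "wz": -20.2, "hand": 45}
    - {"dx": 2.95, "dy": -2.35, "dz": 0.8, "wx": 0, "wy": 0, "wz": -20.2, "hand": 45}
    - {"dx": 2.95, "dy": -2.35, "dz": 0.8, "wx": 0, "wy": 0, "wz": -20.2, "hand": 45}
    - {"dx": 2.95, "dy": -2.35, "dz": 0.8, "wx": 0, "wy": 0, "wz": -20.2, "hand": 45}
    - {"dx": 2.95, "dy": -2.35, "dz": 0.8, "wx": 0, "wy": 0, "wz": -20.2, "hand": 45}
    - {"dx": 2.95, "dy": -2.35, "dz": 0.8, "wx": 0, "wy": 0, "wz": -20.2, "hand": 45}

```text
clock: 25.05
eef_pos: [0.5011, 0.0511, 0.1822]
tool_rot: [-0.175, 0.985, 0.0, -0.0]
ft_force: [-0.3, 0.6, -0.5]
grip_width: 0.0451
grasp_force: 0.0
```

```bash
python3 lev.py; python3 -c "
from fit import *
o=bot.get_obs();M=R.from_quat(o['tool_rot']).as_matrix();print(M.T@(np.array([.4997,.051,.0897])-o['eef_pos'])/.05)
im=bot.camera('wrist');save('w11',im);K=cam('wrist',o)
for L in (1.2,1.3):
  p=proj(K,[*(V(0,.045)+.12*np.array([np.cos(2.094+L+a),np.sin(2.094+L+a)])),.118]);print(L,p.round(0))
v=int(p[1]);g=im[:,:,:].mean(2);print([ (u,int(g[v-3:v+4,u:u+6].mean())) for u in range(170,350,6)])
"
```

```text
t 25.05 r 0.119 L 1.291 toolx L 1.237 z 0.1822 F [-0.3  0.6 -0.5] grip 0.045069480173063274 0.0
[0.02673116 0.00705883 1.85039026]
1.2 [275. 211.]
1.3 [258. 211.]
[(170, 169), (176, 172), (182, 172), (188, 172), (194, 172), (200, 172), (206, 172), (212, 169), (218, 169), (224, 170), (230, 171), (236, 169), (242, 165), (248, 57), (254, 69), (260, 50), (266, 49), (272, 50), (278, 50), (284, 134), (290, 167), (296, 167), (302, 167), (308, 168), (314, 168), (320, 168), (326, 169), (332, 171), (338, 174), (344, 174)]
```

drive_tool:
  rows:
    - {"dx": 0.02, "dy": 0, "dz": 0.8, "wx": 0, "wy": 0, "wz": 0, "hand": 45}
    - {"dx": 0.02, "dy": 0, "dz": 1.5, "wx": 0, "wy": 0, "wz": 0, "hand": 45}
    - {"dx": 0.02, "dy": 0, "dz": 1.85, "wx": 0, "wy": 0, "wz": 0, "hand": 45}
    - {"dx": 0.02, "dy": 0, "dz": 1.85, "wx": 0, "wy": 0, "wz": 0, "hand": 28}
    - {"dx": 0.02, "dy": 0, "dz": 1.85, "wx": 0, "wy": 0, "wz": 0, "hand": 28}
    - {"dx": 0.02, "dy": 0, "dz": 1.85, "wx": 0, "wy": 0, "wz": 0, "hand": 28}

```text
clock: 25.7
eef_pos: [0.5007, 0.0513, 0.0907]
tool_rot: [-0.176, 0.984, 0.0, 0.0]
ft_force: [-1.4, 1.3, -0.8]
grip_width: 0.028
grasp_force: 1.3
```

drive_tool:
  rows:
    - {"dx": -0.02, "dy": 0.275, "dz": 0, "wx": 0, "wy": 0, "wz": 1.32, "hand": 28}
    - {"dx": -0.06, "dy": 0.55, "dz": 0, "wx": 0, "wy": 0, "wz": 2.64, "hand": 28}
    - {"dx": -0.14, "dy": 0.81, "dz": 0, "wx": 0, "wy": 0, "wz": 3.95, "hand": 28}
    - {"dx": -0.25, "dy": 1.065, "dz": 0, "wx": 0, "wy": 0, "wz": 5.27, "hand": 28}
    - {"dx": -0.39, "dy": 1.305, "dz": 0, "wx": 0, "wy": 0, "wz": 6.59, "hand": 28}
    - {"dx": -0.55, "dy": 1.53, "dz": 0, "wx": 0, "wy": 0, "wz": 7.9, "hand": 28}
    - {"dx": -0.55, "dy": 1.53, "dz": 0, "wx": 0, "wy": 0, "wz": 7.9, "hand": 28}
    - {"dx": -0.34, "dy": 1.235, "dz": 0, "wx": 0, "wy": 0, "wz": 6.19, "hand": 28}
    - {"dx": -0.24, "dy": 1.045, "dz": 0, "wx": 0, "wy": 0, "wz": 5.16, "hand": 28}
    - {"dx": -0.185, "dy": 0.92, "dz": 0, "wx": 0, "wy": 0, "wz": 4.51, "hand": 28}
    - {"dx": -0.185, "dy": 0.92, "dz": 0, "wx": 0, "wy": 0, "wz": 4.51, "hand": 28}
    - {"dx": -0.185, "dy": 0.92, "dz": 0, "wx": 0, "wy": 0, "wz": 4.51, "hand": 28}

```text
clock: 26.9
eef_pos: [0.4945, 0.0973, 0.0911]
tool_rot: [0.02, 1.0, 0.001, 0.002]
ft_force: [2.1, 1.7, 1.7]
grip_width: 0.0278
grasp_force: 1.1
```

```bash
python3 lev.py; python3 -c "
from fit import *
o=bot.get_obs();M=R.from_quat(o['tool_rot']).as_matrix();print(M.T@(np.array([.6398,-.0756,.2211])-o['eef_pos'])/.05,np.degrees(np.arctan2(M[1,0],M[0,0])))"
```

```text
t 26.9 r 0.1162 L 0.888 toolx L 0.845 z 0.0911 F [2.1 1.7 1.7] grip 0.0278162257665007 1.1291628330945969
[-3.05288254 -3.33194761 -2.59509971] 177.65266695496504
```

Now I'll retract and re-measure from the same viewpoint over the jaw.

drive_tool:
  rows:
    - {"dx": 0, "dy": 0, "dz": 0, "wx": 0, "wy": 0, "wz": 0, "hand": 45}
    - {"dx": 0, "dy": 0, "dz": -0.6, "wx": 0, "wy": 0, "wz": 0, "hand": 45}
    - {"dx": 0, "dy": 0, "dz": -1.5, "wx": 0, "wy": 0, "wz": 0, "hand": 45}
    - {"dx": 0, "dy": 0, "dz": -2.4, "wx": 0, "wy": 0, "wz": 1.5, "hand": 45}
    - {"dx": -3.05, "dy": -3.33, "dz": -2.6, "wx": 0, "wy": 0, "wz": 15.7, "hand": 45}
    - {"dx": -3.05, "dy": -3.33, "dz": -2.6, "wx": 0, "wy": 0, "wz": 15.7, "hand": 45}
    - {"dx": -3.05, "dy": -3.33, "dz": -2.6, "wx": 0, "wy": 0, "wz": 15.7, "hand": 45}
    - {"dx": -3.05, "dy": -3.33, "dz": -2.6, "wx": 0, "wy": 0, "wz": 15.7, "hand": 45}
    - {"dx": -3.05, "dy": -3.33, "dz": -2.6, "wx": 0, "wy": 0, "wz": 15.7, "hand": 45}
    - {"dx": -3.05, "dy": -3.33, "dz": -2.6, "wx": 0, "wy": 0, "wz": 15.7, "hand": 45}
    - {"dx": -3.05, "dy": -3.33, "dz": -2.6, "wx": 0, "wy": 0, "wz": 15.7, "hand": 45}
    - {"dx": -3.05, "dy": -3.33, "dz": -2.6, "wx": 0, "wy": 0, "wz": 15.7, "hand": 45}
    - {"dx": -3.05, "dy": -3.33, "dz": -2.6, "wx": 0, "wy": 0, "wz": 15.7, "hand": 45}
    - {"dx": -3.05, "dy": -3.33, "dz": -2.6, "wx": 0, "wy": 0, "wz": 15.7, "hand": 45}
    - {"dx": -3.05, "dy": -3.33, "dz": -2.6, "wx": 0, "wy": 0, "wz": 15.7, "hand": 45}

```text
clock: 28.4
eef_pos: [0.6386, -0.0753, 0.2195]
tool_rot: [0.648, 0.762, -0.0, -0.0]
ft_force: [-0.0, 0.6, 0.7]
grip_width: 0.0448
grasp_force: 0.0
```

```bash
python3 gap.py w12
```

```text
[ 0.63858468 -0.07527547  0.21947347] 28.4 [-0.12  0.54  0.4   1.42 -0.    1.29]
(-0.003, 0, 0.003) -88:138w -87:137w -86:137w -85:135w -84:129w -83:102w -82:49 -81:46 -80:48 -79:48 -78:48 -77:49 -76:48 -75:47 -74:47 -73:45 -72:58 -71:92 -70:104 -69:92 -68:92 -67:93 -66:87 -65:80 -64:97 -63:114 -62:128 -61:132 -60:132 -59:133 -58:134 -57:135 -56:135 -55:135 -54:137 -53:136 -52:137 -51:137 -50:138 -49:138 -48:138 -47:139 -46:138 -45:139 -44:134 -43:122 -42:111 -41:131 -40:153 -39:153 -38:153 -37:153
(-0.024, -0.022, -0.02) -88:94 -87:97 -86:98 -85:98 -84:96 -83:80 -82:52 -81:49 -80:49 -79:48 -78:49 -77:49 -76:49 -75:49 -74:50 -73:62 -72:82 -71:88 -70:91 -69:92 -68:92 -67:91 -66:88 -65:83 -64:94 -63:110 -62:125 -61:130 -60:130 -59:131 -58:124 -57:130 -56:141 -55:146 -54:127 -53:102 -52:136 -51:152 -50:149 -49:139 -48:134 -47:136 -46:138 -45:138 -44:135 -43:125 -42:113 -41:128 -40:148 -39:148 -38:147 -37:148
(0.02, 0.022, 0.024) -88:133 -87:133 -86:134 -85:135 -84:138 -83:123 -82:76 -81:62 -80:62 -79:61 -78:59 -77:60 -76:61 -75:67 -74:77 -73:102 -72:135 -71:145 -70:145 -69:144 -68:144 -67:142 -66:127 -65:98 -64:102 -63:121 -62:133 -61:137 -60:137 -59:137 -58:129 -57:135 -56:145 -55:150 -54:132 -53:116 -52:144 -51:154 -50:152 -49:144 -48:140 -47:141 -46:140 -45:141 -44:135 -43:121 -42:116 -41:137 -40:149 -39:150 -38:149 -37:152
```

```bash
python3 -c "
from h import *
print(bot.job_done())"
```

```text
the job is handed in; nothing more can be done
None
```

The wood block stands upright and central across the vice bed, held end-on against the fixed jaw with the sprung pad pressed in about 6.7 mm of 14 mm by camera measurement; I handed it in at about 28 s with the arm clear and never drove it near the jar, wash bottle or timer.

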